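Hang the washed cups to dry

ROBOT

A 6-joint arm with a two-finger parallel gripper is mounted at the origin on the work surface; the furniture and walls round the work are solid. World frame = base frame: x ahead of the robot, y to its left, z up, the work surface at z = 0. Lengths are in m, angles in rad, forces in N, time in s.
With the tool pointing down it reaches from about 0.3 to 0.775 m from the base axis. Payload 14.6 kg.
Tool frame: the origin (TCP) lies at the very end of the fingers, on their centre line; the grasp point (between the pads) lies 19 mm behind it; z points along the fingers, y is the line along which they close (so a half turn about z gives the same grasp; the last joint's range is limited). The gripper opens to 94 mm and grips with 3 to 60 N. Pads are 16 mm wide; open, the fingers measure 119 mm over their backs; the gripper's body (75 mm by 177 mm) begins 78 mm behind the grasp point.
Start: joints at [1.149, 0.3, 1.521, -0, 1.321, -0.067], TCP at [0.191, 0.516, 0.205] pointing down, gripper open.
Joint ranges: [-3.03, 3.03], [-0.79, 2.21], [0.23, 2.52], [-1.04, 4.18], [0, 3.07], [-2.55, 2.55]. Speed limits (rad/s): [2.22, 2.22, 2.57, 3.14, 3.14, 3.14].

INTERFACE

Orientations are given as [roll, pitch, yaw] about the fixed x, y, z axes, in that order (R = Rz(yaw) Ry(pitch) Rx(roll)).
In Python, from station import * gives the robot as it stands.
- The arm moves only by the tool jog_arm, never from a script. Its argument "rows" is a list of rows, each a list of 3 entries, a list of its own where there are three numbers: the shift along the tool's x, y, z in m, then the turn about the tool's z in degrees, then the finger opening in m, from 0 to 0.094. A call has 1 to 12 rows; each row shifts and turns the commanded pose from where the row before left it, along the tool's axes as they then stand; what a row does not reach is not made up. A row lasts 1/12 s, in which the tool goes at most 41.7 mm and 7.16 degrees, less where a joint would pass 70% of its speed; a pose out of reach is approached as far as the arm can. A call is refused whole if a number of a shift passes 0.0417 or a number of a turn 7.16, either way. A call with a gripper value outside its range is refused whole. The fingers move at their own pace and stop on an object; "squeeze" is the grip in N (left out, the last holds). Time passes only in rows, so rows that do not move let the fingers close. It gives the time, the measured TCP pose, the force, the opening and the grip force at its end, in the units of the state.
- get_obs(): the state, without advancing time (a new reading comes with each control period).
- camera(name): name is "side" or "top"; returns a dict with "image" (420x560x3 uint8, red, green, blue), "range_z" (420x560 float32, m along the optical axis (not along the pixel's ray), 0 where there is no reading), "K" (3x3 intrinsics, pixels), "world_from_camera" (4x4, takes a point from camera to world coordinates). Camera axes: x right, y up, looking along -z (the intrinsics and any distortion apply to the point x, -y, -z); pixel columns grow to the right and rows downward; lengths in m; the calibration is good to about 2 mm. A picture is of the moment at which its call begins.
- hand_in(): hands the job in; it is judged then, once.
Trained networks look in a picture, given as the dict that the camera call returned (one of the last four; its "shot" number tells which), for a name from the list of things; names that differ only in an ending like _2 or _b are one class to them, and where a whole thing is asked for, a point or a joint stands for the part that bears it (a point fixed in the world has none). Each returns a list of dicts, best first, with "p" (0 to 1); they miss things now and then, are a little off and sometimes report something else, mostly with a low value. They report only what shows in the picture. A call takes as long as a camera call. They do not tell look-alikes from the thing itself.
- search_frame(label, picture): "at" ([column, row] as shares, 0 to 1, of the picture: columns of its width, rows of its height, amid what is visible of it).
- spot_point(label, picture): "at" ([column, row] as shares, 0 to 1, of the picture: columns of its width, rows of its height: a listed point, or the origin of a listed thing).
The state is a dict: "time_s": time; "qpos": joint angles; "joint_vel": joint speeds; "tau": joint torques, N m; "ee_pos": TCP position; "eef_rot": TCP orientation; "force": force on the tool from outside, world axes, zero at the start; "moment": the same for the moment, N m; "grip_width": finger opening in m; "grip_force": force on a finger pad.
Only numpy, scipy, OpenCV 4.12 (cv2) and the standard library are available. Lean on these libraries where they do the work, as an engineer would, in place of code of your own. Each camera call takes 0.05 s, during which the arm holds its last target. There are 200 camera calls.

TASK

Get the drying stand going: first press its drain cap fully home with the seating tool held squarely on it (do not push the cap with the gripper), then hang every washed cup mouth-down on a leaning peg of its own so that its bottom rests on the peg's tip. When all the cups hang, slide the air control until its grip is level with the marker clip. Leave the seating tool standing upright with its whole foot on its round mat, and leave the jar, the spool and the tape measure where they are.

Things in the scene. Friction and masses are not known exactly. Their poses are not given: they have to be found in the camera images.
- stand: cup drying stand, fixed, lying across the workspace: a shallow grey drip pan 430 mm long (y) x 110 mm wide (x), rim 28 mm high, with four pegs in a row and a drain port on a block at its right-hand (-y) end. Origin: centre of the pan's underside, on the table; x points away from the robot, y along the row to the left, z up.
- peg0_tip (a point): topmost point of the rounded tip of draining peg 0 (pegs 0 to 3 run along the stand's +y, 105 mm apart): a round white rod of 22 mm diameter, about 100 mm long out of the pan, leaning 30 degrees from vertical towards the stand's -x (towards the robot), so its axis towards the tip is (-0.5, 0, 0.866) in the stand's frame. The tip stands about 108 mm above the table. Axes: those of the stand, not tilted.
- peg1_tip (a point): topmost point of the rounded tip of draining peg 1 (pegs 0 to 3 run along the stand's +y, 105 mm apart): a round white rod of 22 mm diameter, about 100 mm long out of the pan, leaning 30 degrees from vertical towards the stand's -x (towards the robot), so its axis towards the tip is (-0.5, 0, 0.866) in the stand's frame. The tip stands about 108 mm above the table. Axes: those of the stand, not tilted.
- peg2_tip (a point): topmost point of the rounded tip of draining peg 2 (pegs 0 to 3 run along the stand's +y, 105 mm apart): a round white rod of 22 mm diameter, about 100 mm long out of the pan, leaning 30 degrees from vertical towards the stand's -x (towards the robot), so its axis towards the tip is (-0.5, 0, 0.866) in the stand's frame. The tip stands about 108 mm above the table. Axes: those of the stand, not tilted.
- peg3_tip (a point): topmost point of the rounded tip of draining peg 3 (pegs 0 to 3 run along the stand's +y, 105 mm apart): a round white rod of 22 mm diameter, about 100 mm long out of the pan, leaning 30 degrees from vertical towards the stand's -x (towards the robot), so its axis towards the tip is (-0.5, 0, 0.866) in the stand's frame. The tip stands about 108 mm above the table. Axes: those of the stand, not tilted.
- cap: black round drain cap, 49 mm diameter with a flat 39 mm top, on the port at the stand's right-hand end. Captive: it only slides straight down, 7 mm, against a friction of about 8 N, and stays where it is left. Origin: centre of its underside, 35.5 mm above the table when it stands proud as at the start, 28.5 mm when home on its stop. Axes: those of the stand.
- cap_top (a point): centre of the drain cap's flat top, 11.5 mm above the cap's origin (47 mm above the table at the start, 40 mm when home).
- seater: seating tool for the cap, loose, 0.25 kg, standing upright on its mat: flat round steel foot of 44 mm diameter and 14 mm height, wooden stem of 22 mm diameter from 14 to 59 mm (grip here), knob of 28 mm diameter on top, 70 mm tall in all. Origin: centre of the foot's flat underside; z up along the stem.
- mat: round black rubber mat, 96 mm diameter, 2 mm thick, fixed on the table to the left or the right: the seating tool's place. Origin: centre of its underside, on the table.
- cup0: straight round steel wash cup, 60 mm outside diameter, 62 mm tall, wall 3 mm, bottom 5 mm thick, about 0.11 kg, no handle; it stands mouth-down on the table at the start. Origin: centre of the mouth; z points from the mouth to the closed bottom (up at the start). May be absent (None).
- cup1: straight round steel wash cup, 60 mm outside diameter, 62 mm tall, wall 3 mm, bottom 5 mm thick, about 0.11 kg, no handle; it stands mouth-down on the table at the start. Origin: centre of the mouth; z points from the mouth to the closed bottom (up at the start). May be absent (None).
- cup2: straight round steel wash cup, 60 mm outside diameter, 62 mm tall, wall 3 mm, bottom 5 mm thick, about 0.11 kg, no handle; it stands mouth-down on the table at the start. Origin: centre of the mouth; z points from the mouth to the closed bottom (up at the start). May be absent (None).
- cup3: straight round steel wash cup, 60 mm outside diameter, 62 mm tall, wall 3 mm, bottom 5 mm thick, about 0.11 kg, no handle; it stands mouth-down on the table at the start. Origin: centre of the mouth; z points from the mouth to the closed bottom (up at the start). May be absent (None).
- cup0_floor (a point): centre of the inner floor of cup 0, 57 mm along z from its mouth; it lies on the peg's tip when the cup is hung. The hung cup rests on the tip, swings a little nearer to upright and leans with its wall on the peg.
- cup1_floor (a point): centre of the inner floor of cup 1, 57 mm along z from its mouth; it lies on the peg's tip when the cup is hung. The hung cup rests on the tip, swings a little nearer to upright and leans with its wall on the peg.
- cup2_floor (a point): centre of the inner floor of cup 2, 57 mm along z from its mouth; it lies on the peg's tip when the cup is hung. The hung cup rests on the tip, swings a little nearer to upright and leans with its wall on the peg.
- cup3_floor (a point): centre of the inner floor of cup 3, 57 mm along z from its mouth; it lies on the peg's tip when the cup is hung. The hung cup rests on the tip, swings a little nearer to upright and leans with its wall on the peg.
- air_base: housing of the drying-air control, fixed: flat aluminium bar 40 mm wide (x), 170 mm long (y), 14 mm high, on the table to the left or the right. Origin: centre of its underside; its y axis is the direction of sliding.
- air (a joint): travel of the slider grip along the housing's +y, 0 to 0.12 m (0.06 is the middle); friction about 1.5 N, stays where it is left.
- air_top (a point): centre of the top of the black slider grip, 54.5 mm above the table; the grip is a block 28 mm (across the track) x 20 mm (along it) x 40 mm high. Axes: those of the housing.
- clip: small steel marker clip, fixed, on the table against the long side of the slider's housing (its +x side), 10 x 8 x 20 mm, with a thin pointer reaching over the housing's edge; it marks the wanted setting. Origin: under its centre line; its y axis is the direction of sliding, so the slider is set when the grip's centre has the same y in this frame.
- jar_3: bystander: blue-grey screw-top jar with white lid, 51 mm diameter, 61 mm tall, standing on the table. Origin: centre of its underside.
- spool_1: bystander: thread spool, 34 mm diameter, 48 mm tall, standing on the table. Origin: centre of its underside.
- tape_measure: bystander: tape measure, 66 x 74 x 36 mm, lying on the table. Origin: centre of its underside.
There are look-alikes about, which are no part of the job. Several things have the shape of the air_base; the one meant has the colours described above.

How it is judged:
On the way, in this order (a step that is already met when the one before it is completed fails the run):
1. the drain cap is pressed home by the seating tool, held upright and centred on it (z of cap in the frame of stand below 0.0303 m and contact force between seater and cap above 1 N and angle between seater's own z axis and vertical below 0.15 rad and horizontal distance between seater and cap_top below 0.012 m), for 0.1 s.
2. every cup hangs mouth-down on a peg of its own, at rest ((distance between cup0_floor and peg0_tip below 0.022 m or distance between cup0_floor and peg1_tip below 0.022 m or distance between cup0_floor and peg2_tip below 0.022 m or distance between cup0_floor and peg3_tip below 0.022 m) and angle between each of cup0, cup1, cup2, cup3's own z axis and vertical below 0.8 rad and linear speed of each of cup0, cup1, cup2, cup3 below 0.03 m/s and (distance between cup1_floor and peg0_tip below 0.022 m or distance between cup1_floor and peg1_tip below 0.022 m or distance between cup1_floor and peg2_tip below 0.022 m or distance between cup1_floor and peg3_tip below 0.022 m) and (distance between cup2_floor and peg0_tip below 0.022 m or distance between cup2_floor and peg1_tip below 0.022 m or distance between cup2_floor and peg2_tip below 0.022 m or distance between cup2_floor and peg3_tip below 0.022 m) and (distance between cup3_floor and peg0_tip below 0.022 m or distance between cup3_floor and peg1_tip below 0.022 m or distance between cup3_floor and peg2_tip below 0.022 m or distance between cup3_floor and peg3_tip below 0.022 m)), for 0.3 s.
3. the slider grip stands level with the marker clip (y of air_top in the frame of clip between -0.006 and 0.006 m), for 0.2 s.
At the end, for the whole second after the job is handed in: Cap within 1.8 mm of its stop; each cup present at rest mouth-down on a peg, centre of its inner floor within 22 mm of the peg's tip; slider grip within 6 mm of the clip along the track; seating tool upright on its mat, within 28 mm of the mat's centre (all of step 2 and all of step 3 and z of cap in the frame of stand below 0.0303 m and horizontal distance between seater and mat below 0.028 m and angle between seater's own z axis and vertical below 0.15 rad and z of seater in the frame of mat below 0.012 m and linear speed of seater below 0.03 m/s); the robot touches nothing.
It fails at once if the gripper itself pushes the drain cap (contact force between the fingers and cap above 1.5 N).
It fails at once if the jar is moved more than 40 mm (distance of jar_3 from where it was at the start of the episode above 0.04 m).
It fails at once if the spool is moved more than 40 mm (distance of spool_1 from where it was at the start of the episode above 0.04 m).
It fails at once if the tape measure is moved more than 40 mm (distance of tape_measure from where it was at the start of the episode above 0.04 m).
Of cup0, cup1, cup2, cup3 only 3 to 4 are there at a start; the rules pass over those that are not, and their reading is None.
At some moment in a run one of seater may be knocked a few centimetres aside while the robot is not near it.
It also fails if it takes over 210 s, if anything falls off the work surface, if the arm or the gripper's body presses on something with over 40 N, if the wrist force passes 120 N, or if a joint passes its speed limit or range.

## Working session

There is one attempt and no reset: what is moved stays moved. The work goes in short steps, Python scripts to look and compute and a tool call to move; the robot and the scene stay as the last step left them, time stands still between calls to the robot, and variables do not carry over. Pictures are saved under pics/ and viewed, at most 14 in all, crops included, and the job is handed in when it is done.

Besides the shell and the picture viewer there is one more tool, called after ">>>" by a JSON object that holds its "name" and its "arguments", one argument or row to a line. jog_arm: Moves the arm, as the interface text tells. Its arguments: {"type":"object","properties":{"rows":{"type":"array","items":{"type":"array"}},"squeeze":{"type":"number"}},"required":["rows"]}

```bash
mkdir -p pics; cat > h.py <<'E'
from station import *
import numpy as np, cv2
def save(c,n,crop=None,s=1):
    im=c["image"][:,:,::-1]
    if crop: im=im[crop[1]:crop[3],crop[0]:crop[2]]
    cv2.imwrite("pics/"+n,cv2.resize(im,None,fx=s,fy=s,interpolation=cv2.INTER_CUBIC))
def w(c,u,v,z=None,d=None):
    K=c["K"];T=c["world_from_camera"]
    r=np.array([(u-K[0,2])/K[0,0],-(v-K[1,2])/K[1,1],-1.])
    if z is not None:
        a=T[:3,:3]@r; return T[:3,3]+a*(z-T[2,3])/a[2]
    if d is None:
        d=c["range_z"][int(round(v)),int(round(u))]
    return T[:3,:3]@(r*d)+T[:3,3]
E
python3 - <<'E'
from h import *
t=camera("top");s=camera("side")
save(t,"t0.png",s=1.4);save(s,"s0.png",s=1.4)
for n,c in (("top",t),("side",s)):
    print(n,c["K"].round(1).tolist(),c["world_from_camera"].round(3).tolist(),[k for k in c])
    for l in ["stand","cap","seater","mat","cup0","air_base","air_top","clip","jar_3","spool_1","tape_measure"]:
        f=search_frame
        for q in f(l,c)[:6]:
            u,v=q["at"][0]*560,q["at"][1]*420
            u=min(u,559);v=min(v,419)
            print(l,round(q["p"],2),round(u),round(v),w(c,u,v).round(3))
print(get_obs())
E
```

```text
top [[438.3, 0.0, 275.8], [0.0, 438.3, 208.3], [0.0, 0.0, 1.0]] [[0.019, 0.999, -0.046, 0.332], [-1.0, 0.019, -0.011, 0.111], [-0.01, 0.046, 0.999, 1.667], [0.0, 0.0, 0.0, 1.0]] ['image', 'range_z', 'K', 'world_from_camera', 'shot']
stand 0.89 304 153 [0.617 0.027 0.022]
seater 0.69 291 196 [0.452 0.075 0.064]
seater 0.67 228 203 [0.423 0.312 0.021]
seater 0.49 229 216 [0.377 0.303 0.032]
mat 0.67 382 209 [ 0.414 -0.27   0.008]
mat 0.4 294 194 [0.458 0.063 0.06 ]
cup0 0.67 355 208 [ 0.411 -0.162  0.061]
cup0 0.65 266 200 [0.437 0.167 0.07 ]
cup0 0.5 299 153 [0.618 0.044 0.018]
cup0 0.48 291 195 [0.456 0.074 0.063]
air_base 0.98 228 201 [0.433 0.31  0.019]
air_base 0.88 223 265 [0.19  0.324 0.018]
air_base 0.71 154 210 [0.393 0.593 0.01 ]
air_top 0.42 229 213 [0.385 0.302 0.057]
clip 0.56 230 218 [0.366 0.302 0.021]
jar_3 0.54 219 163 [0.569 0.342 0.062]
spool_1 0.69 229 219 [0.364 0.306 0.013]
spool_1 0.47 226 205 [0.418 0.319 0.017]
tape_measure 0.73 310 210 [0.403 0.003 0.049]
tape_measure 0.66 195 180 [0.508 0.433 0.034]
side [[452.4, 0.0, 283.1], [0.0, 452.4, 210.2], [0.0, 0.0, 1
[... 854 characters left out ...]
391 0.023]
{'time_s': 1.2, 'qpos': array([ 1.14940014e+00,  2.99912572e-01,  1.52105503e+00,  2.60934887e-06,
        1.32072544e+00, -6.65741504e-02]), 'joint_vel': array([-7.63228062e-04,  4.45054661e-04, -2.32943519e-05,  1.18802506e-03,
       -3.11536642e-04,  1.17395893e-03]), 'tau': array([-2.56664543e-05, -5.31654096e+01, -3.52922881e+01,  7.08908052e-02,
        2.12033984e-02,  6.98868735e-05]), 'ee_pos': array([0.19105533, 0.51570722, 0.20541538]), 'eef_rot': array([-3.14149265e+00, -9.20118701e-06,  2.78676997e+00]), 'force': array([ 0.25459709, -0.74238085, -0.10603997]), 'moment': array([0.02344042, 0.0842362 , 0.0207129 ]), 'grip_force': 0.0, 'grip_width': 0.09401698438506388}
```

View pics/t0.png

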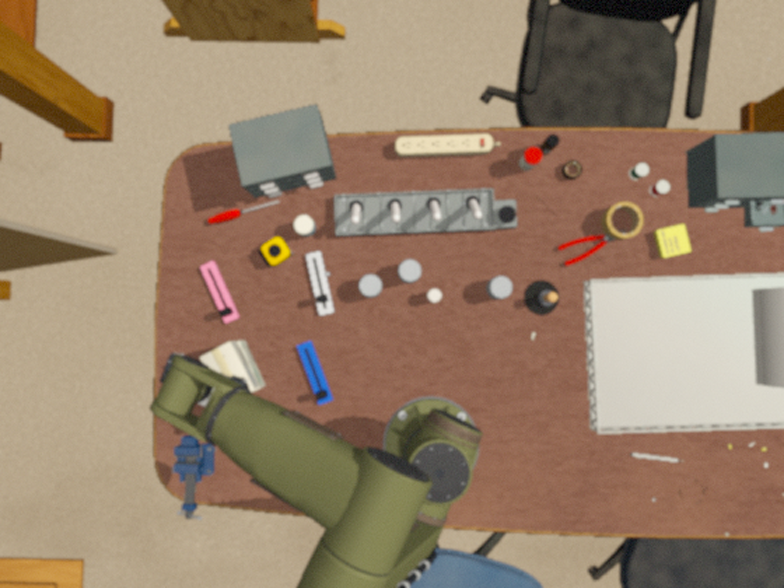

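View pics/s0.png

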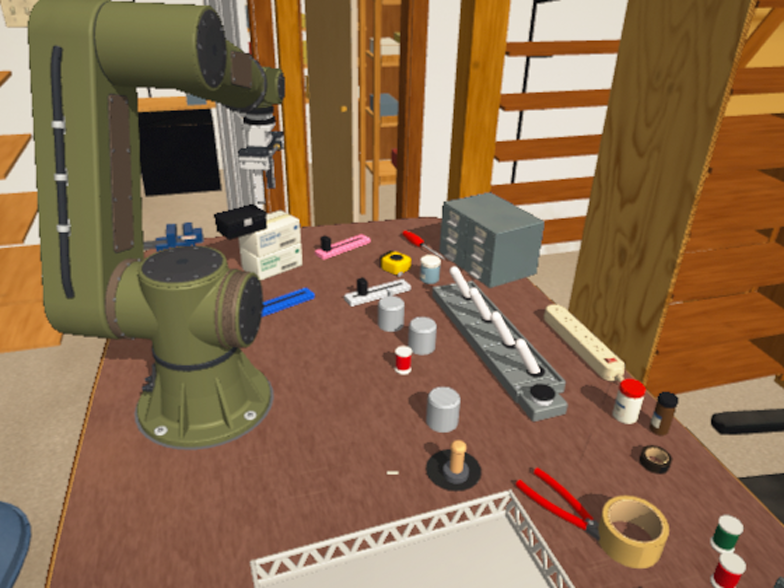

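Top picture (×1.4 pixels): three cups at (370,286), (409,270) and (500,288). The red spool at (435,296) is not a cup. The seater on its black mat is at (545,297). For the air_base, the candidates are aluminium (319,283), blue (314,373) and pink (219,292); I choose the aluminium one. The jar is at (303,225), the tape at (275,250), and the stand spans (335–517, 212), with the cap at (507,214).

```bash
python3 - <<'E'
from h import *
t=camera("top");s=camera("side")
save(s,"air.png",(230,185,310,225),8)
def cloud(c):
    v,u=np.mgrid[0:420,0:560];d=c["range_z"];K=c["K"];T=c["world_from_camera"]
    P=np.stack([(u-K[0,2])/K[0,0]*d,-(v-K[1,2])/K[1,1]*d,-d],-1)
    P=P@T[:3,:3].T+T[:3,3];P[d==0]=9;return P
for n,c in (("top",t),("side",s)):
    P=cloud(c);print(n)
    def sel(x,y,r,z0,z1):
        m=(np.hypot(P[...,0]-x,P[...,1]-y)<r)&(P[...,2]>z0)&(P[...,2]<z1);return P[m]
    for k,(x,y,r,z0,z1) in dict(cupA=(.43,.165,.045,.056,.075),cupB=(.45,.06,.045,.056,.075),cupC=(.415,-.175,.045,.056,.075),knob=(.4,-.3,.04,.06,.09),foot=(.4,-.29,.035,.012,.03),cap=(.615,-.19,.035,.042,.06),grip=(.385,.3,.03,.048,.07),jar=(.57,.33,.04,.05,.08),spool=(.39,-.01,.03,.042,.07)).items():
        q=sel(x,y,r,z0,z1)
        if len(q):print(k,len(q),q.mean(0).round(4),((q.min(0)+q.max(0))/2)[:2].round(4),np.ptp(q,0).round(3))
    for i in range(4):
        print("peg",i,[(round(q["p"],2),(np.array(q["at"])*[560,420]).round(1).tolist(),w(c,q["at"][0]*560,q["at"][1]*420,z=.108).round(4)[:2].tolist()) for q in spot_point(f"peg{i}_tip",c)[:4]] if i<1 else "")
    for l,z in (("cap_top",.047),("stand",0),("air_base",0),("air_top",.0545),("clip",0.01),("mat",0.),("seater",.002),("cup0_floor",.057)):
        print(l,[(round(q["p"],2),w(c,q["at"][0]*560,q["at"][1]*420,z=z).round(4)[:2].tolist()) for q in spot_point(l,c)[:4]])
    q=sel(.59,.03,.3,.085,.118)
    q=q[(q[:,0]<.63)&(q[:,0]>.5)&(q[:,1]<.25)]
    for i in range(4):
        lab=None
    for y0 in np.arange(-.2,.3,.02):
        m=q[(q[:,1]>=y0)&(q[:,1]<y0+.02)]
        if len(m):print("pegpts",round(y0,2),len(m),m.mean(0).round(3),m[m[:,2].argmax()].round(3))
E
```

```text
top
cupA 190 [0.4221 0.174  0.0632] [0.4227 0.1747] [0.056 0.055 0.015]
cupB 188 [0.4622 0.0711 0.0624] [0.4616 0.0725] [0.056 0.055 0.016]
cupC 197 [ 0.4233 -0.1678  0.0621] [ 0.4253 -0.1679] [0.055 0.06  0.016]
knob 41 [ 0.3997 -0.2995  0.0711] [ 0.3998 -0.3001] [0.022 0.025 0.016]
foot 51 [ 0.3983 -0.2942  0.0169] [ 0.3981 -0.2958] [0.046 0.038 0.017]
cap 118 [ 0.618  -0.1851  0.0472] [ 0.618  -0.1867] [0.046 0.045 0.014]
grip 41 [0.3858 0.3001 0.0554] [0.3856 0.2997] [0.022 0.026 0.015]
jar 124 [0.5769 0.3483 0.062 ] [0.5781 0.3484] [0.05  0.041 0.021]
spool 57 [0.3984 0.0019 0.0486] [0.3989 0.0028] [0.03  0.03  0.014]
peg 0 [(0.6, [340.4, 153.7], [0.6033, -0.0987])]
peg 1 
peg 2 
peg 3 
cap_top [(0.72, [0.6193, -0.1725])]
stand [(0.87, [0.6154, 0.0592]), (0.73, [0.5114, 0.4256]), (0.3, [0.6267, -0.195])]
air_base [(0.87, [0.4332, 0.3004]), (0.72, [0.4046, 0.5873]), (0.67, [0.1933, 0.3206])]
air_top [(0.48, [0.1452, 0.2841]), (0.41, [0.3828, 0.2943]), (0.38, [0.3571, 0.5538])]
clip []
mat [(0.63, [0.4044, -0.2772])]
seater [(0.57, [0.4014, -0.3064]), (0.31, [0.4269, 0.1861])]
cup
[... 1424 characters left out ...]
[0.4104, 0.5905])]
air_top [(0.52, [0.3503, 0.5329]), (0.45, [0.3774, 0.3151]), (0.32, [0.3951, 0.2193])]
clip []
mat [(0.82, [0.3976, -0.2986])]
seater [(0.63, [0.4032, -0.3089]), (0.5, [0.6296, 0.0518])]
cup0_floor [(0.34, [0.3987, 0.2173])]
pegpts -0.12 70 [ 0.607 -0.11   0.098] [ 0.608 -0.104  0.11 ]
pegpts -0.1 2 [ 0.606 -0.099  0.107] [ 0.605 -0.099  0.107]
pegpts -0.02 48 [ 0.602 -0.007  0.097] [ 0.594 -0.001  0.107]
pegpts -0.0 11 [0.6   0.003 0.102] [0.604 0.    0.108]
pegpts 0.08 32 [0.597 0.096 0.097] [0.594 0.097 0.109]
pegpts 0.1 21 [0.592 0.105 0.1  ] [0.6   0.104 0.108]
pegpts 0.18 13 [0.59  0.198 0.096] [0.59  0.198 0.105]
pegpts 0.2 34 [0.59  0.205 0.098] [0.592 0.204 0.11 ]
```

View pics/air.png

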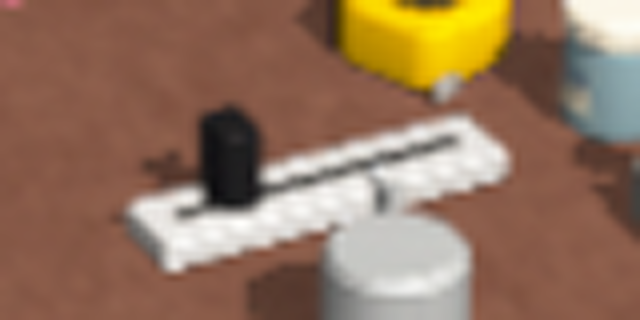

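Close crop (8×): a white/aluminium housing with a black grip at (228,160) and the clip with its pointer at (382,195), so this is the right one. The two cameras disagree by about 9 mm in y, so I will calibrate them against the gripper while moving over.

>>> {"name": "jog_arm", "arguments": {
  "rows": [
    [[-0.03, 0, 0], -5.8, 0.06],
    [[-0.03, 0, 0], -5.8, 0.06],
    [[-0.03, 0, 0], -5.8, 0.06],
    [[-0.03, 0, 0], -5.8, 0.06],
    [[-0.005, -0.035, 0], 0, 0.06],
    [[-0.005, -0.035, 0], 0, 0.06],
    [[-0.005, -0.035, 0], 0, 0.06],
    [[-0.005, -0.035, 0], 0, 0.06],
    [[-0.005, -0.035, 0], 0, 0.06],
    [[-0.005, -0.035, 0], 0, 0.06],
    [[-0.005, -0.035, 0], 0, 0.06],
    [[-0.005, -0.035, 0], 0, 0.06]
  ]
}}

```text
time_s: 3.2
ee_pos: [0.3617, 0.2125, 0.2056]
eef_rot: [3.141, 0.0, -3.091]
force: [0.4, -0.1, 1.0]
grip_width: 0.06
grip_force: 0.0
```

>>> {"name": "jog_arm", "arguments": {
  "rows": [
    [[0, -0.035, 0], 0, 0.06],
    [[0, -0.035, 0], 0, 0.06],
    [[0, -0.035, 0], 0, 0.06],
    [[0, -0.035, 0], 0, 0.06],
    [[0, -0.035, 0], 0, 0.06],
    [[0, -0.035, 0], 0, 0.06],
    [[0, -0.035, 0], 0, 0.06],
    [[0, -0.035, 0], 0, 0.06],
    [[0, -0.035, 0], 0, 0.06],
    [[0, -0.035, 0], 0, 0.06],
    [[0, -0.035, 0], 0, 0.06],
    [[0, -0.035, 0], 0, 0.06]
  ]
}}

```text
time_s: 4.2
ee_pos: [0.3825, -0.2073, 0.2056]
eef_rot: [-3.141, 0.0, -3.092]
force: [2.9, -0.2, 0.9]
grip_width: 0.0604
grip_force: 0.0
```

```bash
cat >> h.py <<'E'
def cloud(c):
    v,u=np.mgrid[0:420,0:560];d=c["range_z"];K=c["K"];T=c["world_from_camera"]
    P=np.stack([(u-K[0,2])/K[0,0]*d,-(v-K[1,2])/K[1,1]*d,-d],-1)
    P=P@T[:3,:3].T+T[:3,3];P[d==0]=9;return P
def pix(c,p):
    q=np.linalg.inv(c["world_from_camera"])@[*p,1];K=c["K"]
    return K[0,0]*q[0]/-q[2]+K[0,2],K[1,1]*-q[1]/-q[2]+K[1,2]
E
python3 - <<'E'
from h import *
o=get_obs();p=o["ee_pos"];print(p)
out=[]
for n in ("top","side"):
    c=camera(n);u,v=map(int,map(round,pix(c,p)));print(n,pix(c,p),[pix(c,p+[0,s*.03,0]) for s in(1,-1)], pix(c,[.6183,-.189,.047]),pix(c,[.4,-.3,.07]))
    u0,v0=max(0,u-50),v-60
    im=c["image"][v0:v0+100,u0:u0+100,::-1]; d=c["range_z"][v0:v0+100,u0:u0+100]
    d=np.clip((d-d[d>0].min())/.5*255,0,255).astype(np.uint8)
    im=np.hstack([im,np.dstack([d]*3)]);out.append(cv2.resize(im,None,fx=3,fy=3,interpolation=cv2.INTER_NEAREST));print(u0,v0)
    P=cloud(c)
    m=(np.hypot(*(P[...,:2]-p[:2]).transpose(2,0,1))<.12)&(P[...,2]>.19)&(P[...,2]<.26)
    q=P[m];print(len(q), q.min(0).round(3) if len(q) else 0,q.max(0).round(3) if len(q) else 0)
cv2.imwrite("pics/g.png",np.vstack(out))
E
```

```text
[ 0.38254414 -0.20731758  0.20564688]
top (np.float64(376.3210107589544), np.float64(215.14905830530157)) [(np.float64(367.28560153768035), np.float64(214.9796974803488)), (np.float64(385.3606397158121), np.float64(215.31849822549864))] (np.float64(362.5779403852879), np.float64(152.92163696796388)) (np.float64(393.7540499539458), np.float64(211.9712322964524))
326 155
0 0 0
side (np.float64(309.00827283056583), np.float64(246.62299559834082)) [(np.float64(304.8271629403039), np.float64(239.5151357846362)), (np.float64(313.3897366484098), np.float64(254.07145579513877))] (np.float64(386.77642288116346), np.float64(278.54062896290986)) (np.float64(326.11810791250883), np.float64(315.87728114582546))
259 187
338 [ 0.371 -0.259  0.204] [ 0.394 -0.171  0.26 ]
```

View pics/g.png

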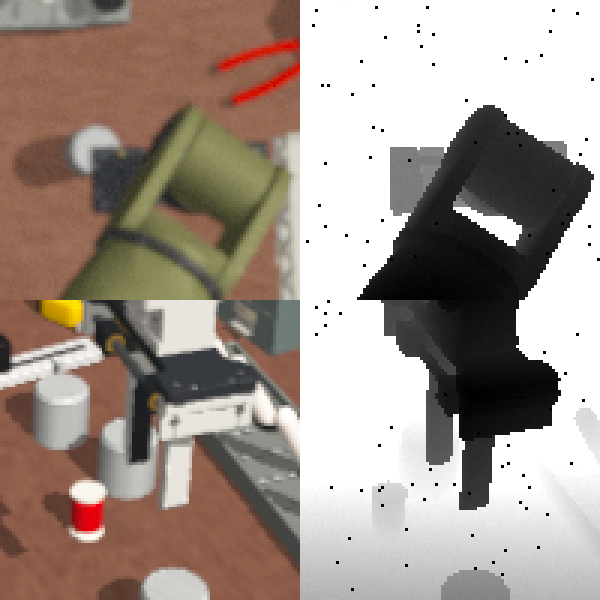

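>>> {"name": "jog_arm", "arguments": {
  "rows": [
    [[-0.0043, -0.031, 0], 0, 0.094],
    [[-0.0043, -0.031, 0], 0, 0.094],
    [[-0.0043, -0.032, 0], 0, 0.094],
    [[0, 0, 0.03], 0, 0.094],
    [[0, 0, 0.03], 0, 0.094],
    [[0, 0, 0.03], 0, 0.094],
    [[0, 0, 0], 0, 0.094],
    [[0, 0, 0], 0, 0.094]
  ]
}}

```text
time_s: 4.97
ee_pos: [0.4003, -0.2979, 0.1154]
eef_rot: [3.14, -0.002, -3.091]
force: [0.9, 0.3, 1.1]
grip_width: 0.0938
grip_force: 0.0
```

```bash
cat >> h.py <<'E'
def box(P,x,y,r,z0,z1):
    m=(np.hypot(P[...,0]-x,P[...,1]-y)<r)&(P[...,2]>z0)&(P[...,2]<z1);q=P[m]
    if len(q)<5: return None
    a,b=np.percentile(q[:,:2],[2,98],axis=0)
    return ((a+b)/2).round(4),(b-a).round(3),len(q)
E
python3 - <<'E'
from h import *
o=get_obs();p=o["ee_pos"];print(p,o["force"])
c=camera("side");P=cloud(c)
print("fingers",box(P,p[0],p[1],.09,p[2]+.005,p[2]+.04))
print("knob",box(P,.4,-.308,.03,.062,.08),"foot",box(P,.4,-.308,.04,.01,.022))
save(c,"s1.png",(250,230,400,380),4)
E
```

```text
[ 0.40031983 -0.29793533  0.11540103] [0.87188349 0.32175714 1.07467178]
fingers (array([ 0.4005, -0.3017]), array([0.024, 0.117]), 226)
knob (array([ 0.4005, -0.3082]), array([0.024, 0.022]), 91) foot (array([ 0.3999, -0.3078]), array([0.04 , 0.039]), 155)
```

View pics/s1.png

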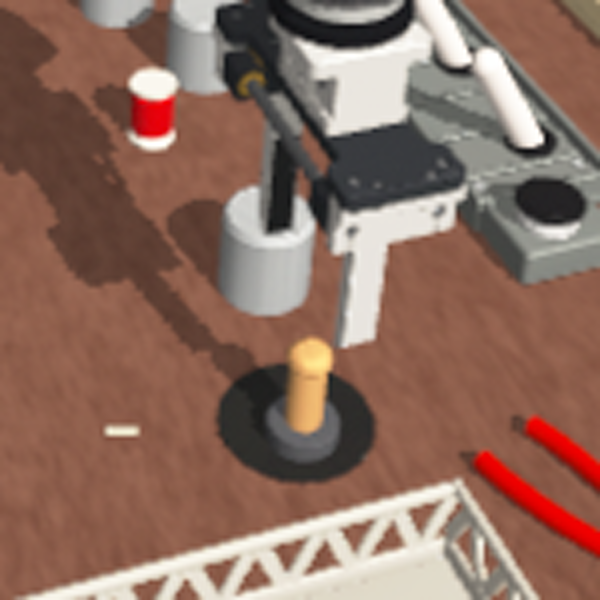

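The crop shows the seater (stem at 305,400) standing centred on the mat, with the fingers above it. Next I descend and grip the stem.

>>> {"name": "jog_arm", "arguments": {
  "rows": [
    [[0, -0.004, 0.03], 0, 0.094],
    [[0, 0, 0.03], 0, 0.094],
    [[0, 0, 0.02], 0, 0.094],
    [[0, 0, 0.013], 0, 0.094],
    [[0, 0, 0], 0, 0.094],
    [[0, 0, 0], 0, 0.018],
    [[0, 0, 0], 0, 0.018],
    [[0, 0, 0], 0, 0.018],
    [[0, 0, 0], 0, 0.018],
    [[0, 0, 0], 0, 0.018],
    [[0, 0, 0], 0, 0.018],
    [[0, 0, 0], 0, 0.018]
  ],
  "squeeze": 30
}}

```text
time_s: 6.02
ee_pos: [0.4007, -0.3027, 0.0227]
eef_rot: [-3.141, 0.0, -3.091]
force: [0.5, -0.5, -0.3]
grip_width: 0.0507
grip_force: 0.0
```

```bash
python3 - <<'E'
from h import *
o=get_obs();p=o["ee_pos"];print(p,o["force"],o["grip_width"],o["grip_force"])
c=camera("side");P=cloud(c)
print("knob",box(P,.4,-.308,.04,.062,.078),"foot",box(P,.4,-.308,.04,.006,.02))
E
```

```text
[ 0.40074037 -0.30272846  0.02267264] [ 0.49945464 -0.51913988 -0.30864183] 0.05068896569180748 0.0
knob (array([ 0.3996, -0.308 ]), array([0.022, 0.07 ]), 93) foot (array([ 0.3955, -0.3082]), array([0.032, 0.039]), 118)
```

>>> {"name": "jog_arm", "arguments": {
  "rows": [
    [[0, 0, 0], 0, 0.018],
    [[0, 0, 0], 0, 0.018],
    [[0, 0, 0], 0, 0.018],
    [[0, 0, 0], 0, 0.018],
    [[0, 0, 0], 0, 0.018],
    [[0, 0, 0], 0, 0.018],
    [[0, 0, 0], 0, 0.018],
    [[0, 0, 0], 0, 0.018],
    [[0, 0, 0], 0, 0.018],
    [[0, 0, -0.03], 0, 0.018],
    [[0, 0, -0.04], 0, 0.018],
    [[0, 0, -0.04], 0, 0.018]
  ],
  "squeeze": 30
}}

```text
time_s: 7.07
ee_pos: [0.3999, -0.3019, 0.1329]
eef_rot: [3.139, -0.002, -3.091]
force: [-0.2, -0.6, -1.9]
grip_width: 0.0247
grip_force: 30.0
```

>>> {"name": "jog_arm", "arguments": {
  "rows": [
    [[-0.032, 0.015, 0], 0, 0.018],
    [[-0.032, 0.015, 0], 0, 0.018],
    [[-0.032, 0.015, 0], 0, 0.018],
    [[-0.032, 0.015, 0], 0, 0.018],
    [[-0.032, 0.015, 0], 0, 0.018],
    [[-0.032, 0.015, 0], 0, 0.018],
    [[-0.0314, 0.014, 0.02], 0, 0.018],
    [[0, 0, 0.02], 0, 0.018],
    [[0, 0, 0], 0, 0.018],
    [[0, 0, 0], 0, 0.018]
  ]
}}

```text
time_s: 7.9
ee_pos: [0.6175, -0.1873, 0.0912]
eef_rot: [3.14, -0.003, -3.091]
force: [-0.5, -0.4, -2.3]
grip_width: 0.0245
grip_force: 30.0
```

```bash
python3 - <<'E'
from h import *
o=get_obs();p=o["ee_pos"];print(p,o["force"],o["grip_width"],o["grip_force"])
t=camera("top");c=camera("side");P=cloud(c)
print("fing",box(P,*p[:2],.09,p[2]+.01,p[2]+.03))
print("cap",box(P,.618,-.19,.034,.038,.052),"foot",box(P,p[0],p[1],.04,p[2]-.022,p[2]-.003),"knob",box(P,*p[:2],.03,p[2]+.037,p[2]+.055))
print([pix(c,p+[0,0,-.0207]),pix(c,[.618,-.187,.047])])
save(c,"s2.png",(330,200,450,320),5)
save(t,"t2.png",(320,110,420,210),5)
E
```

```text
[ 0.61753538 -0.18726304  0.09116432] [-0.45337211 -0.41646885 -2.33049519] 0.024506095711286882 29.999618818983436
fing (array([ 0.6133, -0.1587]), array([0.029, 0.114]), 134)
cap (array([ 0.6192, -0.1932]), array([0.044, 0.045]), 164) foot (array([ 0.6162, -0.194 ]), array([0.035, 0.039]), 129) knob (array([ 0.6171, -0.1911]), array([0.022, 0.049]), 118)
[(np.float64(387.4779885951348), np.float64(271.25060865002666)), (np.float64(386.3221649011801), np.float64(278.09424162990655))]
```

View pics/s2.png

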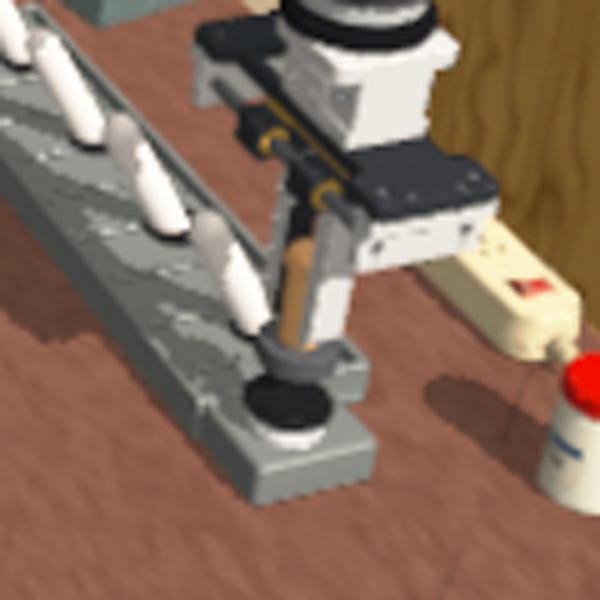

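>>> {"name": "jog_arm", "arguments": {
  "rows": [
    [[-0.001, -0.001, 0.01], 0, 0.018],
    [[0, 0, 0.008], 0, 0.018],
    [[0, 0, 0.003], 0, 0.018],
    [[0, 0, 0.003], 0, 0.018],
    [[0, 0, 0.002], 0, 0.018],
    [[0, 0, 0.002], 0, 0.018],
    [[0, 0, 0.002], 0, 0.018],
    [[0, 0, 0.001], 0, 0.018],
    [[0, 0, 0.001], 0, 0.018],
    [[0, 0, 0], 0, 0.018],
    [[0, 0, 0], 0, 0.018]
  ],
  "squeeze": 50
}}

```text
time_s: 8.92
ee_pos: [0.6203, -0.1888, 0.0616]
eef_rot: [-3.141, 0.002, -3.091]
force: [0.8, -1.8, 5.6]
grip_width: 0.024
grip_force: 50.0
```

>>> {"name": "jog_arm", "arguments": {
  "rows": [
    [[0, 0, 0.001], 0, 0.018],
    [[0, 0, 0.001], 0, 0.018],
    [[0, 0, 0.001], 0, 0.018],
    [[0, 0, 0], 0, 0.018],
    [[0, 0, 0], 0, 0.018]
  ]
}}

```text
time_s: 9.33
ee_pos: [0.6211, -0.1892, 0.0601]
eef_rot: [-3.14, 0.005, -3.092]
force: [-0.0, -1.1, 15.1]
grip_width: 0.0241
grip_force: 50.0
```

>>> {"name": "jog_arm", "arguments": {
  "rows": [
    [[0, 0, -0.025], 0, 0.018],
    [[0, 0, -0.04], 0, 0.018],
    [[0.0323, -0.0146, 0], 0, 0.018],
    [[0.0323, -0.0146, 0], 0, 0.018],
    [[0.0323, -0.0146, 0], 0, 0.018],
    [[0.0323, -0.0146, 0], 0, 0.018],
    [[0.0323, -0.0146, 0], 0, 0.018],
    [[0.0323, -0.0146, 0], 0, 0.018],
    [[0.0325, -0.0144, 0], 0, 0.018],
    [[0, 0, 0.03], 0, 0.018],
    [[0, 0, 0.03], 0, 0.018],
    [[0, 0, 0.02], 0, 0.018]
  ]
}}

```text
time_s: 10.33
ee_pos: [0.3975, -0.3015, 0.0405]
eef_rot: [3.141, -0.001, -3.093]
force: [0.7, -0.3, -3.8]
grip_width: 0.0241
grip_force: 50.0
```

```bash
python3 - <<'E'
from h import *
o=get_obs();p=o["ee_pos"];print(p,o["force"])
c=camera("side");P=cloud(c)
m=(np.hypot(P[...,0]-.619,P[...,1]+.193)<.014)&(P[...,2]>.02);print("cap z",np.median(P[m][:,2]))
for x,y in ((.422,.164),(.462,.061),(.4235,-.177)):
    m=(np.hypot(P[...,0]-x,P[...,1]-y)<.02)&(P[...,2]>.045);print("cup z",np.median(P[m][:,2]))
print([q["p"] for q in spot_point("mat",c)],[w(c,q["at"][0]*560,q["at"][1]*420,z=0).round(4) for q in spot_point("mat",c)])
# mat: dark pixels on table
im=c["image"].astype(int);k=(im.max(2)<60)&(abs(P[...,0]-.4)<.07)&(abs(P[...,1]+.305)<.065)&(P[...,2]<.009)
q=P[k];print(q.min(0),q.max(0),len(q),np.percentile(q,[2,98],axis=0).mean(0))
save(c,"s3.png",(270,260,420,380),4)
E
```

```text
[ 0.39748837 -0.30152004  0.04048272] [ 0.72162652 -0.25366407 -3.77815861]
cap z 0.039927784611043904
cup z 0.061060170446145645
cup z nan
cup z nan
[0.94] [array([ 0.3986, -0.2878,  0.    ])]
[ 0.35444743 -0.33891525 -0.00316231] [ 0.44671854 -0.24665819  0.00745251] 558 [ 0.40082659 -0.29358142  0.00153236]
  return _methods._mean(a, axis=axis, dtype=dtype,
  ret = ret.dtype.type(ret / rcount)
```

View pics/s3.png

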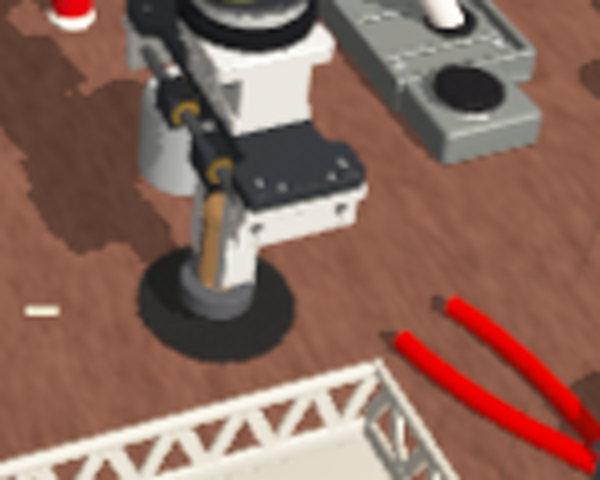

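The cap top reads 39.9 mm, so it is home. The mat's centre is at (216,305) in the crop, with the tool above it. Setting it down now.

>>> {"name": "jog_arm", "arguments": {
  "rows": [
    [[0, 0, 0.01], 0, 0.018],
    [[0, 0, 0.004], 0, 0.018],
    [[0, 0, 0.003], 0, 0.018],
    [[0, 0, 0.001], 0, 0.018],
    [[0, 0, 0], 0, 0.06],
    [[0, 0, 0], 0, 0.06],
    [[0, 0, 0], 0, 0.06],
    [[0, 0, 0], 0, 0.06],
    [[0, 0, 0], 0, 0.06],
    [[0, 0, 0], 0, 0.06],
    [[0, 0, -0.02], 0, 0.094],
    [[0, 0, -0.03], 0, 0.094]
  ],
  "squeeze": 20
}}

```text
time_s: 11.48
ee_pos: [0.3976, -0.3008, 0.073]
eef_rot: [3.138, -0.003, -3.092]
force: [0.6, -0.9, 0.2]
grip_width: 0.0702
grip_force: 0.0
```

```bash
cat > fit.py <<'E'
from h import *
from scipy.optimize import least_squares
def dist(Q,x0,y0,yaw):
    # capsule distances, tips i: topmost point (x,y,.108) -> sphere centre z .097
    D=[]
    ax=np.array([-.5*np.cos(yaw),-.5*np.sin(yaw),.866])
    for i in range(4):
        c=np.array([x0-.105*i*np.sin(yaw),y0+.105*i*np.cos(yaw),.097])
        r=Q-c;t=np.minimum(r@ax,0)
        D.append(np.linalg.norm(r-t[:,None]*ax,axis=1)-.011)
    D=np.array(D);return D[abs(D).argmin(0),np.arange(len(Q))]
E
python3 - <<'E'
from fit import *
res={}
for n in ("top","side"):
    c=camera(n);P=cloud(c);Q=P[(P[...,2]>.045)&(P[...,2]<.125)&(P[...,0]>.56)&(P[...,0]<.67)&(abs(P[...,1]-.055)<.2)]
    for zoff in (0,):
        x=np.array([.607,-.10,.05])
        for k in range(4):
            d=dist(Q,*x);q=Q[abs(d)<.012]
            r=least_squares(lambda v:dist(q+[0,0,v[3] if len(v)>3 else 0],*v[:3]),[*x,0] if k else x,loss="soft_l1",f_scale=.002)
            x=r.x[:3]
        print(n,len(Q),len(q),r.x.round(4),np.median(abs(r.fun)))
    print([ (k,box(P,*v)) for k,v in dict(C=(.424,-.174,.042,.05,.07),sea=(.4,-.305,.03,.058,.08)).items()])
    save(c,n+"4.png")
E
```

```text
top 264 264 [ 0.606  -0.099   0.0567 -0.0022] 0.000841367369784519
[('C', (array([ 0.4234, -0.1671]), array([0.052, 0.054]), 212)), ('sea', None)]
side 291 291 [ 0.6069 -0.1041  0.0584 -0.0013] 0.000986136426816643
[('C', (array([ 0.4226, -0.1741]), array([0.052, 0.05 ]), 165)), ('sea', (array([ 0.3972, -0.3075]), array([0.022, 0.022]), 92))]
```

>>> {"name": "jog_arm", "arguments": {
  "rows": [
    [[0, 0, -0.035], 0, 0.094],
    [[0, 0, -0.02], 0, 0.094],
    [[-0.008, 0.032, 0], 0, 0.094],
    [[-0.008, 0.032, 0], 0, 0.094],
    [[-0.008, 0.032, 0], 0, 0.094],
    [[-0.009, 0.033, 0], 0, 0.094],
    [[0, 0, 0], 0, 0.094]
  ]
}}

```text
time_s: 12.17
ee_pos: [0.4257, -0.1672, 0.1292]
eef_rot: [3.141, -0.0, -3.088]
force: [-0.1, -0.5, 0.4]
grip_width: 0.0939
grip_force: 0.0
```

>>> {"name": "jog_arm", "arguments": {
  "rows": [
    [[0.002, -0.002, 0.035], 0, 0.094],
    [[0, 0, 0.035], 0, 0.094],
    [[0, 0, 0.025], 0, 0.094],
    [[0, 0, 0.0092], 0, 0.094],
    [[0, 0, 0], 0, 0.055],
    [[0, 0, 0], 0, 0.055],
    [[0, 0, 0], 0, 0.055],
    [[0, 0, 0], 0, 0.055],
    [[0, 0, 0], 0, 0.055],
    [[0, 0, 0], 0, 0.055],
    [[0, 0, 0], 0, 0.055],
    [[0, 0, 0], 0, 0.055]
  ],
  "squeeze": 20
}}

```text
time_s: 13.17
ee_pos: [0.4238, -0.1735, 0.0261]
eef_rot: [-3.141, 0.001, -3.092]
force: [-1.7, 2.0, 7.6]
grip_width: 0.0592
grip_force: 19.9
```

>>> {"name": "jog_arm", "arguments": {
  "rows": [
    [[0, 0, 0], 0, 0.055],
    [[0, 0, -0.02], 0, 0.055],
    [[0, 0, -0.035], 0, 0.055],
    [[0, 0, -0.04], 0, 0.055],
    [[0, 0, -0.04], 0, 0.055],
    [[0, 0, 0], 0, 0.055]
  ]
}}

```text
time_s: 13.67
ee_pos: [0.4258, -0.1745, 0.1675]
eef_rot: [-3.136, 0.009, -3.091]
force: [0.4, -0.5, 0.3]
grip_width: 0.0589
grip_force: 19.8
```

```bash
python3 - <<'E'
from h import *
o=get_obs();p=o["ee_pos"];print(p,o["eef_rot"],o["force"],o["grip_width"])
c=camera("side");P=cloud(c)
print("fing",box(P,*p[:2],.09,p[2]+.003,p[2]+.015))
for a,b in ((-.02,-.005),(.028,.045)):print("cup",box(P,*p[:2],.045,p[2]+a,p[2]+b))
save(c,"s5.png",(240,150,440,350),3)
E
```

```text
[ 0.42575665 -0.17454754  0.16745108] [-3.13618958  0.00939665 -3.0913205 ] [ 0.36596012 -0.47499402  0.27062972] 0.058889352043444455
fing (array([ 0.4233, -0.1963]), array([0.051, 0.043]), 90)
cup (array([ 0.4233, -0.1886]), array([0.051, 0.036]), 123)
cup (array([ 0.4204, -0.1794]), array([0.044, 0.079]), 273)
```

View pics/s5.png

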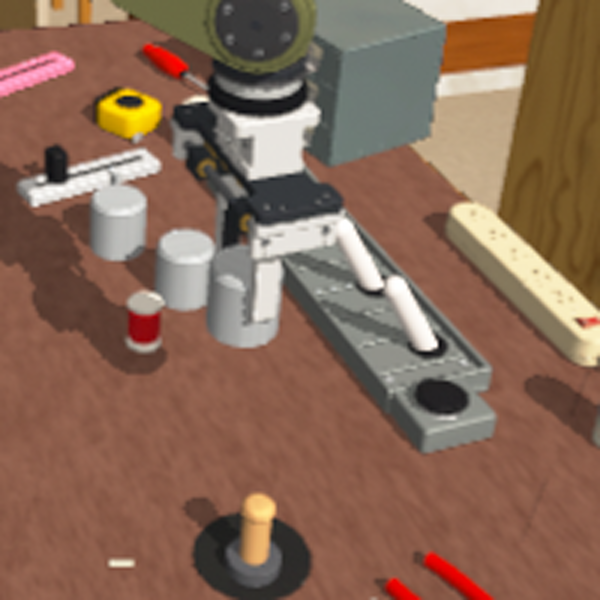

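>>> {"name": "jog_arm", "arguments": {
  "rows": [
    [[-0.0286, 0.0093, 0], 0, 0.055],
    [[-0.0286, 0.0093, 0], 0, 0.055],
    [[-0.0286, 0.0093, 0], 0, 0.055],
    [[-0.0286, 0.0093, 0], 0, 0.055],
    [[-0.0286, 0.0093, 0], 0, 0.055],
    [[-0.0286, 0.0093, 0], 0, 0.055],
    [[-0.0286, 0.0093, 0], 0, 0.055],
    [[0, 0, 0], -0.4, 0.055],
    [[0, 0, 0], 0, 0.055],
    [[0, 0, 0], 0, 0.055]
  ]
}}

```text
time_s: 14.55
ee_pos: [0.6191, -0.0984, 0.1588]
eef_rot: [3.141, -0.002, -3.085]
force: [0.0, 0.1, -1.2]
grip_width: 0.059
grip_force: 19.8
```

```bash
python3 - <<'E'
from h import *
o=get_obs();p=o["ee_pos"];print(p,o["eef_rot"],o["force"],o["grip_width"])
c=camera("side");P=cloud(c)
print("fing",box(P,*p[:2],.09,p[2]+.003,p[2]+.015))
for a,b in ((-.02,-.005),(.028,.045)):print("cup",box(P,*p[:2],.045,p[2]+a,p[2]+b))
E
```

```text
[ 0.61913026 -0.0983607   0.15875539] [ 3.14106582e+00 -2.32836640e-03 -3.08450926e+00] [ 0.0446276   0.06112926 -1.18186219] 0.05900622476796162
fing (array([ 0.6101, -0.1158]), array([0.039, 0.054]), 85)
cup (array([ 0.6134, -0.1119]), array([0.047, 0.037]), 102)
cup (array([ 0.613 , -0.1017]), array([0.041, 0.081]), 238)
```

```bash
cat >> fit.py <<'E'
def cupfit(P,p,a,b):
    m=(np.hypot(P[...,0]-p[0],P[...,1]-p[1]+.005)<.037)&(P[...,2]>p[2]+a)&(P[...,2]<p[2]+b);q=P[m]
    r=least_squares(lambda v:np.hypot(q[:,0]-v[0],q[:,1]-v[1])-.030,p[:2],loss="soft_l1",f_scale=.001)
    return r.x.round(4),len(q),np.median(abs(r.fun)).round(4)
E
python3 - <<'E'
from fit import *
o=get_obs();p=o["ee_pos"]
c=camera("side");P=cloud(c)
print(p,cupfit(P,p,-.022,-.003),cupfit(P,p,-.022,-.012),cupfit(P,p,-.012,-.003))
for x,y in ((.422,.164),(.462,.061)): print(cupfit(P,[x,y,.03],-.02,.02))
E
```

```text
[ 0.61909645 -0.09863595  0.15940061] (array([ 0.6209, -0.0999]), 128, np.float64(0.001)) (array([ 0.6209, -0.0997]), 68, np.float64(0.0008)) (array([ 0.6209, -0.1001]), 60, np.float64(0.0013))
(array([0.4232, 0.1692]), 200, np.float64(0.0014))
(array([0.4644, 0.066 ]), 210, np.float64(0.0011))
```

>>> {"name": "jog_arm", "arguments": {
  "rows": [
    [[0, -0.002, 0.02], 0, 0.055],
    [[0, 0, 0.02], 0, 0.055],
    [[0, 0, 0.015], 0, 0.055],
    [[0, 0, 0.008], 0, 0.055],
    [[0, 0, 0], 0, 0.055]
  ]
}}

```text
time_s: 15.07
ee_pos: [0.619, -0.1005, 0.0958]
eef_rot: [3.141, -0.002, -3.085]
force: [0.3, -0.0, -1.5]
grip_width: 0.0589
grip_force: 19.8
```

>>> {"name": "jog_arm", "arguments": {
  "rows": [
    [[0, 0, 0.006], 0, 0.055],
    [[0, 0, 0.005], 0, 0.055],
    [[0, 0, 0.003], 0, 0.055],
    [[0, 0, 0.002], 0, 0.055],
    [[0, 0, 0], 0, 0.055]
  ]
}}

```text
time_s: 15.48
ee_pos: [0.6201, -0.1003, 0.0811]
eef_rot: [3.142, -0.0, -3.084]
force: [1.0, 0.5, -0.9]
grip_width: 0.0584
grip_force: 19.8
```

>>> {"name": "jog_arm", "arguments": {
  "rows": [
    [[0, 0, 0.0015], 0, 0.055],
    [[0, 0, 0.0015], 0, 0.055],
    [[0, 0, 0], 0, 0.055]
  ]
}}

```text
time_s: 15.73
ee_pos: [0.6201, -0.1003, 0.0783]
eef_rot: [-3.142, 0.0, -3.085]
force: [-0.6, -0.2, 0.2]
grip_width: 0.0589
grip_force: 19.8
```

>>> {"name": "jog_arm", "arguments": {
  "rows": [
    [[0, 0, 0], 0, 0.084],
    [[0, 0, 0], 0, 0.084],
    [[0, 0, 0], 0, 0.084],
    [[0, 0, 0], 0, 0.084],
    [[0, 0, 0], 0, 0.084],
    [[0, 0, -0.02], 0, 0.084],
    [[0, 0, -0.03], 0, 0.094],
    [[0, 0, -0.03], 0, 0.094],
    [[0.03, -0.02, 0], 0, 0.094],
    [[0.03, -0.02, 0], 0, 0.094]
  ]
}}

```text
time_s: 16.57
ee_pos: [0.5629, -0.1436, 0.1598]
eef_rot: [-3.14, 0.003, -3.082]
force: [0.2, -1.0, -0.9]
grip_width: 0.094
grip_force: 0.0
```

```bash
python3 - <<'E'
from fit import *
o=get_obs();p=o["ee_pos"];print(p)
c=camera("side");P=cloud(c)
m=(np.hypot(P[...,0]-.613,P[...,1]+.104)<.04)&(P[...,2]>.04);q=P[m];print(len(q),q.max(0),np.percentile(q[:,2],95))
for x,y in ((.422,.170),(.462,.067)): print(cupfit(P,[x,y,.03],-.02,.02))
save(c,"s6.png",(240,150,440,350),3)
E
```

```text
[ 0.56286698 -0.14355362  0.15980871]
549 [ 0.64745696 -0.07010505  0.47153539] 0.46556473987461844
(array([0.4228, 0.1692]), 200, np.float64(0.0015))
(array([0.4646, 0.0662]), 215, np.float64(0.0009))
```

View pics/s6.png

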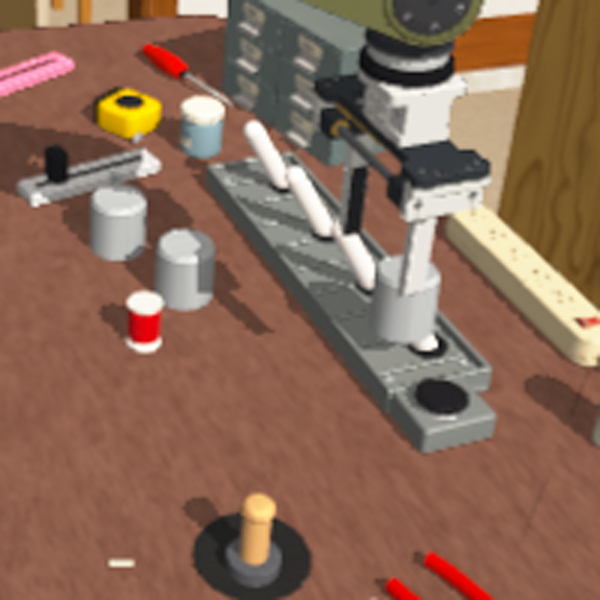

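>>> {"name": "jog_arm", "arguments": {
  "rows": [
    [[0.0125, 0.0313, 0], 0, 0.086],
    [[0.0125, 0.0313, 0], 0, 0.086],
    [[0.0125, 0.0313, 0], 0, 0.086],
    [[0.0125, 0.0313, 0], 0, 0.086],
    [[0.0125, 0.0313, 0], 0, 0.086],
    [[0.0125, 0.0313, 0], 0, 0.086],
    [[0.0125, 0.0313, 0], 0, 0.086],
    [[0, 0, 0.03], 0, 0.086],
    [[0, 0, 0.02], 0, 0.086],
    [[0, 0, 0], 0, 0.086],
    [[0, 0, 0], 0, 0.086]
  ]
}}

```text
time_s: 17.53
ee_pos: [0.4624, 0.0701, 0.1083]
eef_rot: [-3.142, -0.001, -3.084]
force: [-0.8, -0.3, 0.6]
grip_width: 0.086
grip_force: 0.0
```

>>> {"name": "jog_arm", "arguments": {
  "rows": [
    [[-0.001, 0, 0.03], 0, 0.086],
    [[0, 0, 0.03], 0, 0.086],
    [[0, 0, 0.016], 0, 0.086],
    [[0, 0, 0.0065], 0, 0.086],
    [[0, 0, 0], 0, 0.055],
    [[0, 0, 0], 0, 0.055],
    [[0, 0, 0], 0, 0.055],
    [[0, 0, 0], 0, 0.055],
    [[0, 0, 0], 0, 0.055],
    [[0, 0, 0], 0, 0.055],
    [[0, 0, 0], 0, 0.055],
    [[0, 0, 0], 0, 0.055]
  ],
  "squeeze": 20
}}

```text
time_s: 18.53
ee_pos: [0.4645, 0.0701, 0.027]
eef_rot: [-3.141, 0.002, -3.085]
force: [-2.0, -0.4, 8.0]
grip_width: 0.0608
grip_force: 20.0
```

>>> {"name": "jog_arm", "arguments": {
  "rows": [
    [[0, 0, 0], 0, 0.055],
    [[0, 0, -0.015], 0, 0.055],
    [[0, 0, -0.035], 0, 0.055],
    [[0, 0, -0.04], 0, 0.055],
    [[0, 0, -0.04], 0, 0.055],
    [[0, 0, 0], 0, 0.055],
    [[0, 0, 0], 0, 0.055]
  ]
}}

```text
time_s: 19.12
ee_pos: [0.4645, 0.0703, 0.1578]
eef_rot: [3.141, 0.005, -3.084]
force: [-0.7, 0.5, -1.4]
grip_width: 0.0608
grip_force: 20.0
```

>>> {"name": "jog_arm", "arguments": {
  "rows": [
    [[-0.0292, -0.0147, 0], 0, 0.055],
    [[-0.0292, -0.0147, 0], 0, 0.055],
    [[-0.0292, -0.0147, 0], 0, 0.055],
    [[-0.0292, -0.0147, 0], 0, 0.055],
    [[-0.0292, -0.0147, 0], 0, 0.055],
    [[0, 0, 0], 0, 0.055],
    [[0, 0, 0], 0, 0.055]
  ]
}}

```text
time_s: 19.7
ee_pos: [0.6133, 0.0046, 0.1529]
eef_rot: [3.141, -0.004, -3.086]
force: [-0.1, -0.3, -1.4]
grip_width: 0.0605
grip_force: 20.0
```

```bash
python3 - <<'E'
from fit import *
o=get_obs();p=o["ee_pos"]
c=camera("side");P=cloud(c)
print(p,cupfit(P,p,-.022,-.003),cupfit(P,p,-.022,-.012),cupfit(P,p,-.012,-.003))
print(cupfit(P,[.4228,.1692,.03],-.02,.02))
E
```

```text
[0.61330078 0.00455678 0.15290613] (array([0.613 , 0.0037]), 115, np.float64(0.0014)) (array([0.6133, 0.004 ]), 68, np.float64(0.0011)) (array([0.6125, 0.0034]), 47, np.float64(0.0016))
(array([0.4231, 0.1692]), 194, np.float64(0.0011))
```

>>> {"name": "jog_arm", "arguments": {
  "rows": [
    [[-0.0015, 0, 0.02], 0, 0.055],
    [[0, 0, 0.02], 0, 0.055],
    [[0, 0, 0.012], 0, 0.055],
    [[0, 0, 0.006], 0, 0.055],
    [[0, 0, 0.005], 0, 0.055],
    [[0, 0, 0.004], 0, 0.055],
    [[0, 0, 0.003], 0, 0.055],
    [[0, 0, 0.002], 0, 0.055],
    [[0, 0, 0], 0, 0.055],
    [[0, 0, 0], 0, 0.055]
  ]
}}

```text
time_s: 20.58
ee_pos: [0.6152, 0.0052, 0.0841]
eef_rot: [-3.142, 0.0, -3.085]
force: [0.1, 0.2, -0.3]
grip_width: 0.061
grip_force: 20.0
```

>>> {"name": "jog_arm", "arguments": {
  "rows": [
    [[0, 0, 0.0015], 0, 0.055],
    [[0, 0, 0.0015], 0, 0.055],
    [[0, 0, 0.0015], 0, 0.055],
    [[0, 0, 0], 0, 0.055]
  ]
}}

```text
time_s: 20.92
ee_pos: [0.6151, 0.0052, 0.0792]
eef_rot: [3.142, -0.0, -3.084]
force: [-2.5, -0.6, 0.8]
grip_width: 0.0607
grip_force: 20.0
```

>>> {"name": "jog_arm", "arguments": {
  "rows": [
    [[0, 0, 0], 0, 0.086],
    [[0, 0, 0], 0, 0.086],
    [[0, 0, 0], 0, 0.086],
    [[0, 0, 0], 0, 0.086],
    [[0, 0, 0], 0, 0.086],
    [[0, 0, -0.02], 0, 0.086],
    [[0, 0, -0.03], 0, 0.086],
    [[0, 0, -0.03], 0, 0.086],
    [[0.03, 0.01, 0], 0, 0.086],
    [[0.03, 0.02, 0], 0, 0.086],
    [[0.03, 0.03, 0], 0, 0.086],
    [[0, 0, 0], 0, 0.086]
  ]
}}

```text
time_s: 21.92
ee_pos: [0.5183, 0.0623, 0.1592]
eef_rot: [3.141, -0.002, -3.083]
force: [0.0, 0.1, 0.0]
grip_width: 0.0863
grip_force: 0.0
```

```bash
python3 - <<'E'
from fit import *
o=get_obs();p=o["ee_pos"];print(p)
c=camera("side");P=cloud(c)
print(cupfit(P,[.4228,.1692,.03],-.02,.02))
save(c,"s7.png",(240,150,440,350),3)
E
```

```text
[0.51834071 0.06228483 0.15923944]
(array([0.4232, 0.1691]), 198, np.float64(0.0012))
```

View pics/s7.png

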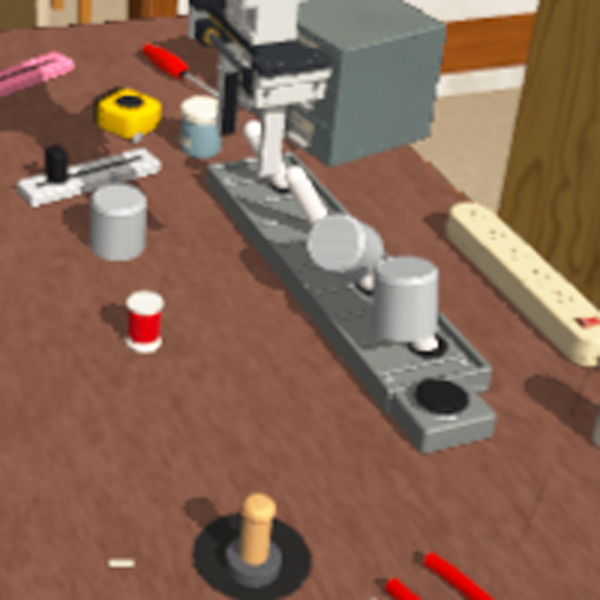

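```bash
python3 - <<'E'
from fit import *
c=camera("side");P=cloud(c)
# disc pixels: crop(337,243)/3
u,v=240+337/3,150+243/3
vv,uu=np.mgrid[0:420,0:560];m=(np.hypot(uu-u,vv-v)<8);q=P[m];q=q[q[:,2]<.3]
ctr=np.median(q,0);q=q[np.linalg.norm(q-ctr,axis=1)<.03];ctr=q.mean(0)
n=np.linalg.svd(q-ctr)[2][2];n*=np.sign(n[2]);print("disc ctr",ctr,"normal",n,"resid",abs((q-ctr)@n).mean())
t=camera("top");Pt=cloud(t)
a=Pt[(abs(Pt[...,0]-.6)<.08)&(abs(Pt[...,1]-.005)<.05)&(Pt[...,2]>.04)&(Pt[...,2]<.15)]
print(len(a),a.min(0),a.max(0),a.mean(0))
im=np.hstack([cv2.resize(c["image"][215:275,325:405],None,fx=4.8,fy=5),cv2.resize(t["image"][125:185,260:340],None,fx=4.8,fy=5)])
cv2.imwrite("pics/s8.png",im[:,:,::-1])
E
```

```text
disc ctr [ 0.58885592 -0.01892661  0.09481579] normal [-0.62403388 -0.48638677  0.61156326] resid 0.002031955943647481
56 [ 0.59605888 -0.03120675  0.06649861] [0.64455188 0.03807986 0.10607581] [0.62865598 0.01067214 0.08879265]
```

View pics/s8.png

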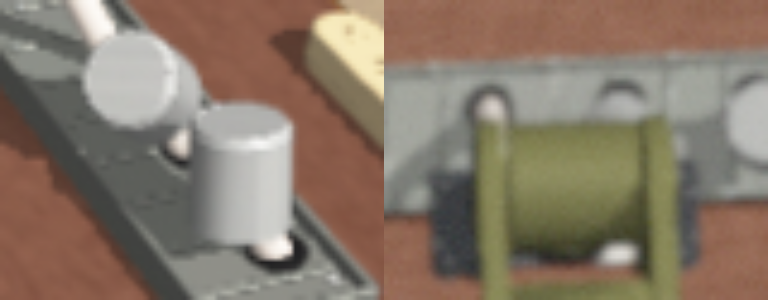

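Cup B (crop 135,80) did not seat: it tilted about 52° and hooked its floor's corner on the tip. I'll clamp it across y to re-align it, then raise its floor centre onto the tip.

>>> {"name": "jog_arm", "arguments": {
  "rows": [
    [[-0.0273, -0.0227, 0], 0, 0.094],
    [[-0.0273, -0.0227, 0], 0, 0.094],
    [[-0.0274, -0.0226, 0], 0, 0.094],
    [[0, 0, 0], 0, 0.094],
    [[0, 0, 0], 0, 0.094],
    [[0, 0, 0], 0, 0.094]
  ]
}}

```text
time_s: 22.57
ee_pos: [0.6082, -0.0042, 0.1586]
eef_rot: [3.141, -0.001, -3.085]
force: [-0.5, -0.2, -0.2]
grip_width: 0.0941
grip_force: 0.0
```

>>> {"name": "jog_arm", "arguments": {
  "rows": [
    [[0.003, 0.003, 0.025], 0, 0.094],
    [[0, 0, 0.02], 0, 0.094],
    [[0, 0, 0.015], 0, 0.094],
    [[0, 0, 0.015], 0, 0.094],
    [[0, 0, 0], 0, 0.094]
  ]
}}

```text
time_s: 22.98
ee_pos: [0.6033, -0.0003, 0.0817]
eef_rot: [3.141, -0.004, -3.084]
force: [-0.9, 0.6, 0.0]
grip_width: 0.094
grip_force: 0.0
```

>>> {"name": "jog_arm", "arguments": {
  "rows": [
    [[0, 0, 0.012], 0, 0.094],
    [[0, 0, 0.01], 0, 0.094],
    [[0, 0, 0], 0, 0.094],
    [[0, 0, 0], 0, 0.056],
    [[0, 0, 0], 0, 0.056],
    [[0, 0, 0], 0, 0.056],
    [[0, 0, 0], 0, 0.056],
    [[0, 0, 0], 0, 0.056],
    [[0, 0, 0], 0, 0.056],
    [[0, 0, 0], 0, 0.056],
    [[0, 0, 0], 0, 0.056]
  ],
  "squeeze": 15
}}

```text
time_s: 23.9
ee_pos: [0.6051, -0.001, 0.0626]
eef_rot: [-3.141, 0.001, -3.084]
force: [-1.9, 0.2, 4.7]
grip_width: 0.0731
grip_force: 12.9
```

```bash
cat >> fit.py <<'E'
def disc(c,guess,r=8):
    P=cloud(c);u,v=pix(c,guess);vv,uu=np.mgrid[0:420,0:560]
    q=P[np.hypot(uu-u,vv-v)<r];q=q[np.linalg.norm(q-guess,axis=1)<.035]
    for k in range(3):
        ctr=q.mean(0);n=np.linalg.svd(q-ctr)[2][2];n*=np.sign(n[2]);q=q[abs((q-ctr)@n)<.004]
    return ctr.round(4),n.round(2),len(q)
E
python3 - <<'E'
from fit import *
o=get_obs();print(o["ee_pos"],o["force"],o["grip_width"],o["grip_force"])
c=camera("side");print(disc(c,np.array([.589,-.015,.095])))
save(c,"s9.png",(310,180,430,270),5)
E
```

```text
[ 0.60514024 -0.0009656   0.06263803] [-1.87218684  0.17812782  4.7313147 ] 0.07314900624504343 12.899664214132827
(array([ 0.5881, -0.0166,  0.0962]), array([-0.68, -0.4 ,  0.62]), 176)
```

View pics/s9.png

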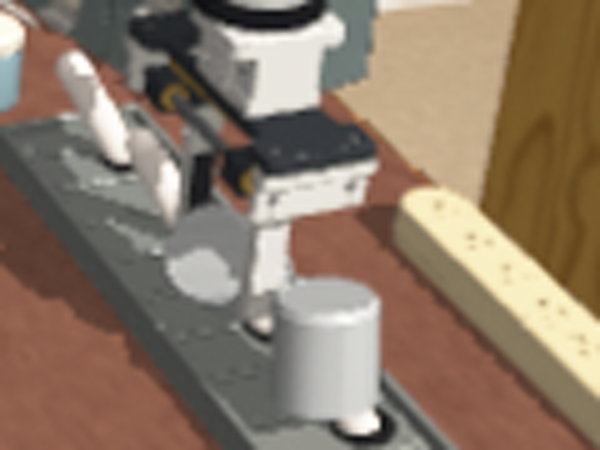

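The fingers straddle cup B (disc at 208,255) and are still closing. I'll squeeze more to align it.

>>> {"name": "jog_arm", "arguments": {
  "rows": [
    [[0, 0, 0], 0, 0.056],
    [[0, 0, 0], 0, 0.056],
    [[0, 0, 0], 0, 0.056],
    [[0, 0, 0], 0, 0.056],
    [[0, 0, 0], 0, 0.056],
    [[0, 0, 0], 0, 0.056]
  ],
  "squeeze": 30
}}

```text
time_s: 24.45
ee_pos: [0.605, -0.0009, 0.0625]
eef_rot: [-3.142, 0.0, -3.084]
force: [-2.0, 0.3, 6.2]
grip_width: 0.0725
grip_force: 25.5
```

```bash
python3 - <<'E'
from fit import *
o=get_obs();print(o["ee_pos"],o["force"],o["grip_width"],o["grip_force"])
c=camera("side");print(disc(c,np.array([.588,-.012,.096])))
E
```

```text
[ 0.60503952 -0.0008864   0.06253684] [-2.01376236  0.33075103  6.23086044] 0.07250883330986814 25.508763263569563
(array([ 0.5872, -0.0139,  0.0969]), array([-0.62, -0.43,  0.65]), 175)
```

>>> {"name": "jog_arm", "arguments": {
  "rows": [
    [[0, 0, 0], 0, 0.092],
    [[0, 0, 0], 0, 0.092],
    [[0, 0.002, 0], 0, 0.092],
    [[0, 0, 0], -7, 0.092],
    [[0, 0, 0], -7, 0.092],
    [[0, 0, 0], -7, 0.092],
    [[0, 0, 0], -7, 0.092],
    [[0, 0, 0], -6, 0.092],
    [[0, 0, 0], 0, 0.092]
  ]
}}

```text
time_s: 25.25
ee_pos: [0.6047, 0.0012, 0.062]
eef_rot: [3.141, -0.0, -2.486]
force: [0.4, 0.4, 0.1]
grip_width: 0.0919
grip_force: 0.0
```

>>> {"name": "jog_arm", "arguments": {
  "rows": [
    [[0, 0, 0], 0, 0.055],
    [[0, 0, 0], 0, 0.055],
    [[0, 0, 0], 0, 0.055],
    [[0, 0, 0], 0, 0.055],
    [[0, 0, 0], 0, 0.055],
    [[0, 0, 0], 0, 0.055],
    [[0, 0, 0], 0, 0.055],
    [[0, 0, 0], 0, 0.055],
    [[0, 0, 0], 0, 0.055]
  ],
  "squeeze": 20
}}

```text
time_s: 26.0
ee_pos: [0.6026, 0.0003, 0.0615]
eef_rot: [3.139, -0.005, -2.493]
force: [-14.8, -5.3, 5.1]
grip_width: 0.0705
grip_force: 19.7
```

```bash
python3 - <<'E'
from fit import *
o=get_obs();print(o["ee_pos"],o["force"],o["grip_width"],o["grip_force"])
c=camera("side");print(disc(c,np.array([.588,-.012,.096])))
E
```

```text
[6.02624227e-01 3.03206546e-04 6.14943049e-02] [-14.7613069   -5.27130973   5.09173625] 0.07052402021763962 19.664940325455973
(array([ 0.5855, -0.01  ,  0.095 ]), array([-0.84, -0.22,  0.49]), 147)
```

>>> {"name": "jog_arm", "arguments": {
  "rows": [
    [[0, 0, 0], 0, 0.093],
    [[0, 0, 0], 0, 0.093],
    [[0, 0, 0], 0, 0.093],
    [[0, 0, 0], 0, 0.093],
    [[0, 0, 0], 0, 0.093],
    [[0, 0, 0], 0, 0.093]
  ]
}}

```text
time_s: 26.55
ee_pos: [0.6049, 0.0011, 0.0623]
eef_rot: [-3.142, 0.0, -2.491]
force: [-0.6, -0.1, -0.3]
grip_width: 0.0927
grip_force: 0.0
```

```bash
python3 - <<'E'
from fit import *
o=get_obs();print(o["ee_pos"],o["force"],o["grip_width"],o["grip_force"])
c=camera("side");print(disc(c,np.array([.586,-.010,.095])),disc(c,np.array([.586,-.010,.095]),6))
save(c,"s10.png",(320,190,410,265),7)
E
```

```text
[0.60491828 0.00111726 0.06227698] [-0.64726126 -0.14322659 -0.30530727] 0.09268557981539331 0.0
(array([ 0.5845, -0.0099,  0.0953]), array([-0.83, -0.22,  0.51]), 160) (array([ 0.5853, -0.0119,  0.0966]), array([-0.84, -0.18,  0.52]), 109)
```

View pics/s10.png

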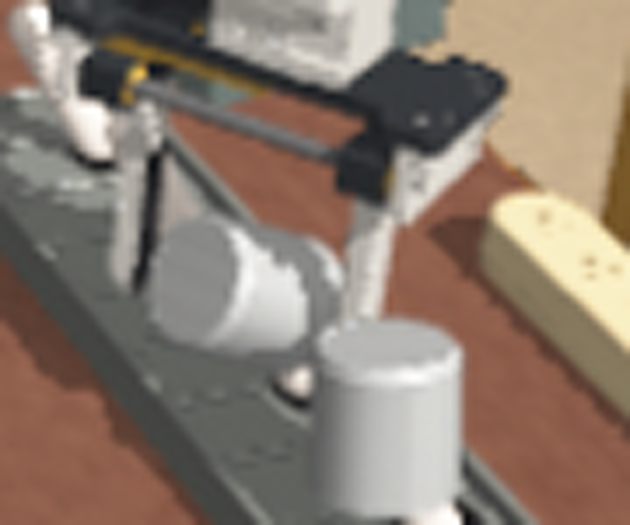

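>>> {"name": "jog_arm", "arguments": {
  "rows": [
    [[0, 0, 0], 6, 0.093],
    [[0, 0, 0], 6, 0.093],
    [[0, 0, 0], 6, 0.093],
    [[0, 0, 0], 6, 0.093],
    [[-0.004, 0, 0], 0, 0.093],
    [[0, 0, 0], 0, 0.055],
    [[0, 0, 0], 0, 0.055],
    [[0, 0, 0], 0, 0.055],
    [[0, 0, 0], 0, 0.055],
    [[0, 0, 0], 0, 0.055],
    [[0, 0, 0], 0, 0.055],
    [[0, 0, 0], 0, 0.055]
  ],
  "squeeze": 15
}}

```text
time_s: 27.6
ee_pos: [0.6088, 0.002, 0.0623]
eef_rot: [-3.142, 0.0, -2.91]
force: [0.5, 0.3, -0.7]
grip_width: 0.0604
grip_force: 14.9
```

```bash
python3 - <<'E'
from fit import *
o=get_obs();print(o["ee_pos"],o["eef_rot"],o["force"],o["grip_width"],o["grip_force"])
c=camera("side");print(disc(c,np.array([.586,-.010,.095])),disc(c,np.array([.586,-.010,.095]),6))
E
```

```text
[0.60878378 0.00199344 0.06226015] [-3.14156758e+00  1.62151227e-04 -2.90956378e+00] [ 0.50016683  0.30589219 -0.70314179] 0.060412126355643955 14.923729402944446
(array([ 0.5842, -0.0087,  0.0948]), array([-0.86, -0.21,  0.46]), 163) (array([ 0.585 , -0.0116,  0.0959]), array([-0.89, -0.18,  0.42]), 107)
```

Clamped at 60 mm, tilt about 62°. If I lift straight up, the peg's underside pushes the lower rim and turns the cup upright in a light grip.

>>> {"name": "jog_arm", "arguments": {
  "rows": [
    [[0, 0, -0.006], 0, 0.055],
    [[0, 0, -0.006], 0, 0.055],
    [[0, 0, -0.006], 0, 0.055],
    [[0, 0, -0.006], 0, 0.055],
    [[0, 0, -0.006], 0, 0.055],
    [[0, 0, 0], 0, 0.055]
  ],
  "squeeze": 10
}}

```text
time_s: 28.15
ee_pos: [0.6093, 0.0019, 0.0939]
eef_rot: [-3.141, 0.002, -2.91]
force: [-1.2, -0.6, -0.4]
grip_width: 0.06
grip_force: 10.0
```

```bash
python3 - <<'E'
from fit import *
o=get_obs();print(o["ee_pos"],o["eef_rot"],o["force"],o["grip_width"],o["grip_force"])
c=camera("side")
for z in (.125,.13):print(disc(c,np.array([.59,-.010,z]),7))
save(c,"s11.png",(320,180,410,255),7)
E
```

```text
[0.60925076 0.00194802 0.09389393] [-3.14106649e+00  1.75226834e-03 -2.90994566e+00] [-1.23012705 -0.6107863  -0.44493333] 0.05999154237758691 9.9728635372594
(array([ 0.5877, -0.0142,  0.1287]), array([-0.64, -0.18,  0.74]), 135)
(array([ 0.5894, -0.011 ,  0.1309]), array([-0.65, -0.16,  0.75]), 145)
```

View pics/s11.png

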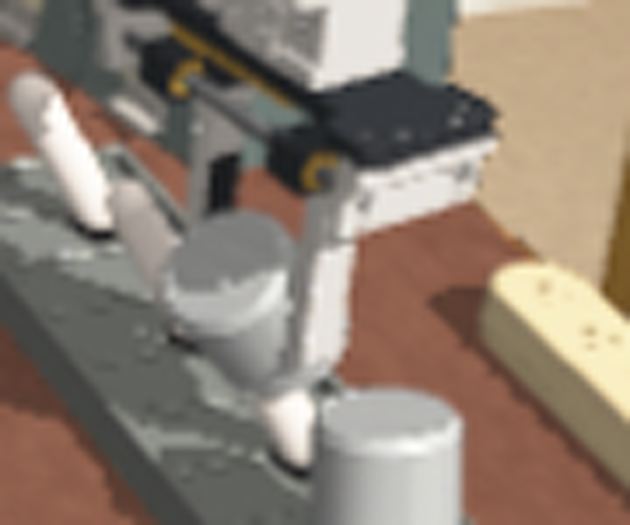

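It worked: the tilt is now about 42° (disc at 228,260), with the peg still inside. My picture budget is spent, so I go on by measured numbers.

>>> {"name": "jog_arm", "arguments": {
  "rows": [
    [[0, 0, -0.006], 5, 0.055],
    [[0, 0, -0.006], 5, 0.055],
    [[-0.002, 0, 0], 0, 0.055],
    [[0, 0, 0], 0, 0.055]
  ],
  "squeeze": 10
}}

```text
time_s: 28.53
ee_pos: [0.6109, 0.0022, 0.1043]
eef_rot: [3.142, 0.0, -3.082]
force: [-3.3, 1.0, -0.2]
grip_width: 0.0604
grip_force: 9.9
```

```bash
python3 - <<'E'
from fit import *
o=get_obs();print(o["ee_pos"],o["eef_rot"],o["force"],o["grip_width"],o["grip_force"])
c=camera("side")
for z in (.14,.145):print(disc(c,np.array([.595,-.005,z]),7))
E
```

```text
[0.61094384 0.00215897 0.10425483] [ 3.14153087e+00  1.74254089e-04 -3.08184467e+00] [-3.28428782  1.0272566  -0.23816895] 0.06043816018680814 9.938180248718709
(array([ 0.5923, -0.0089,  0.1434]), array([-0.49, -0.06,  0.87]), 137)
(array([ 0.595 , -0.0053,  0.1454]), array([-0.47, -0.04,  0.88]), 154)
```

>>> {"name": "jog_arm", "arguments": {
  "rows": [
    [[0.008, 0.001, 0.002], 0, 0.055],
    [[0.008, 0.001, 0.003], 0, 0.055],
    [[0, 0, 0], 0, 0.055],
    [[-0.0043, 0, 0.0073], 0, 0.055],
    [[-0.0043, 0, 0.0073], 0, 0.055],
    [[-0.0043, 0, 0.0073], 0, 0.055],
    [[-0.002, 0, 0.0035], 0, 0.055],
    [[0, 0, 0], 0, 0.055],
    [[0, 0, 0], 0, 0.055]
  ]
}}

```text
time_s: 29.33
ee_pos: [0.6096, 0.004, 0.0733]
eef_rot: [3.142, -0.001, -3.084]
force: [-1.4, -0.4, -1.1]
grip_width: 0.0598
grip_force: 10.0
```

```bash
python3 - <<'E'
from fit import *
o=get_obs();print(o["ee_pos"],o["eef_rot"],o["force"],o["grip_width"],o["grip_force"])
c=camera("side")
for z in (.118,.122):print(disc(c,np.array([.596,-.001,z]),7))
E
```

```text
[0.60957766 0.00401633 0.07332356] [ 3.14153664e+00 -7.42203206e-04 -3.08434208e+00] [-1.40336883 -0.42037195 -1.05373288] 0.05984432985761672 9.955051692668349
(array([ 5.963e-01, -5.000e-04,  1.160e-01]), array([-0.48, -0.  ,  0.88]), 136)
(array([0.5979, 0.002 , 0.1172]), array([-0.47, -0.  ,  0.88]), 123)
```

>>> {"name": "jog_arm", "arguments": {
  "rows": [
    [[-0.001, 0, 0.0015], 0, 0.055],
    [[-0.001, 0, 0.0015], 0, 0.055],
    [[0, 0, 0], 0, 0.055],
    [[0, 0, 0], 0, 0.055]
  ]
}}

```text
time_s: 29.72
ee_pos: [0.6116, 0.0041, 0.071]
eef_rot: [-3.141, 0.0, -3.084]
force: [0.2, -0.2, -0.6]
grip_width: 0.0602
grip_force: 10.0
```

>>> {"name": "jog_arm", "arguments": {
  "rows": [
    [[0, 0, 0], 0, 0.09],
    [[0, 0, 0], 0, 0.09],
    [[0, 0, 0], 0, 0.09],
    [[0, 0, 0], 0, 0.09],
    [[0, 0, 0], 0, 0.09],
    [[0, 0, 0], 0, 0.09],
    [[0, 0, 0], 0, 0.09]
  ]
}}

```text
time_s: 30.3
ee_pos: [0.6115, 0.0041, 0.0709]
eef_rot: [-3.142, 0.0, -3.084]
force: [0.2, -0.1, 0.6]
grip_width: 0.0905
grip_force: 0.0
```

```bash
python3 - <<'E'
from fit import *
o=get_obs();print(o["ee_pos"],o["eef_rot"],o["force"],o["grip_width"],o["grip_force"])
c=camera("side")
for z in (.114,.118):print(disc(c,np.array([.6,.001,z]),7))
E
```

```text
[0.61152446 0.00413037 0.07086845] [-3.14157432e+00  3.51316895e-05 -3.08449669e+00] [ 0.2047617  -0.10062241  0.61359409] 0.09050209868240576 0.0
(array([ 0.5987, -0.0014,  0.1129]), array([-0.26,  0.02,  0.97]), 132)
(array([0.6001, 0.0009, 0.1134]), array([-0.26,  0.03,  0.97]), 115)
```

>>> {"name": "jog_arm", "arguments": {
  "rows": [
    [[0, 0, -0.02], 0, 0.09],
    [[0, 0, -0.035], 0, 0.09],
    [[0, 0, -0.035], 0, 0.09],
    [[0, 0, 0], 0, 0.09],
    [[0.0298, 0.0298, 0], 0, 0.09],
    [[0.0298, 0.0298, 0], 0, 0.09],
    [[0.0298, 0.0298, 0], 0, 0.09],
    [[0.0298, 0.0298, 0], 0, 0.09],
    [[0.0298, 0.0298, 0], 0, 0.09],
    [[0.0298, 0.0298, 0], 0, 0.09],
    [[0, 0, 0.03], 0, 0.09],
    [[0, 0, 0], 0, 0.09]
  ]
}}

```text
time_s: 31.35
ee_pos: [0.4224, 0.1712, 0.128]
eef_rot: [-3.141, -0.004, -3.082]
force: [-0.6, 0.1, -0.8]
grip_width: 0.0898
grip_force: 0.0
```

```bash
python3 - <<'E'
from fit import *
o=get_obs();print(o["ee_pos"],o["eef_rot"])
c=camera("side");P=cloud(c)
print(disc(c,np.array([.6,.001,.1135]),12),disc(c,np.array([.617,-.1,.115]),12))
print(cupfit(P,[.4228,.1692,.03],-.02,.02),box(P,.4,-.306,.03,.058,.08))
E
```

```text
[0.42244817 0.17118201 0.12800597] [-3.14069594 -0.0035508  -3.08159629]
(array([ 0.5935, -0.0026,  0.1107]), array([-0.23, -0.08,  0.97]), 169) (array([ 0.6174, -0.1034,  0.1099]), array([-0.16,  0.  ,  0.99]), 136)
(array([0.423 , 0.1689]), 197, np.float64(0.0011)) (array([ 0.3967, -0.3081]), array([0.022, 0.02 ]), 96)
```

>>> {"name": "jog_arm", "arguments": {
  "rows": [
    [[0, 0, 0.035], 0, 0.09],
    [[0, 0, 0.035], 0, 0.09],
    [[0, 0, 0.025], 0, 0.09],
    [[0, 0, 0.007], 0, 0.09],
    [[0, 0, 0], 0, 0.055],
    [[0, 0, 0], 0, 0.055],
    [[0, 0, 0], 0, 0.055],
    [[0, 0, 0], 0, 0.055],
    [[0, 0, 0], 0, 0.055],
    [[0, 0, 0], 0, 0.055],
    [[0, 0, 0], 0, 0.055],
    [[0, 0, 0], 0, 0.055]
  ],
  "squeeze": 12
}}

```text
time_s: 32.4
ee_pos: [0.4257, 0.1707, 0.03]
eef_rot: [3.141, 0.002, -3.084]
force: [-1.1, -1.1, 8.3]
grip_width: 0.0599
grip_force: 11.9
```

>>> {"name": "jog_arm", "arguments": {
  "rows": [
    [[0, 0, 0], 0, 0.055],
    [[0, 0, -0.015], 0, 0.055],
    [[0, 0, -0.035], 0, 0.055],
    [[0, 0, -0.04], 0, 0.055],
    [[0, 0, -0.04], 0, 0.055],
    [[0, 0, 0], 0, 0.055],
    [[0, 0, 0], 0, 0.055]
  ]
}}

```text
time_s: 32.98
ee_pos: [0.4257, 0.1708, 0.1607]
eef_rot: [3.141, 0.004, -3.084]
force: [-0.1, -1.0, -1.5]
grip_width: 0.06
grip_force: 11.8
```

>>> {"name": "jog_arm", "arguments": {
  "rows": [
    [[-0.0292, -0.0119, 0], 0, 0.055],
    [[-0.0292, -0.0119, 0], 0, 0.055],
    [[-0.0292, -0.0119, 0], 0, 0.055],
    [[-0.0292, -0.0119, 0], 0, 0.055],
    [[-0.0292, -0.0119, 0], 0, 0.055],
    [[-0.0292, -0.0119, 0], 0, 0.055],
    [[0, 0, 0], 0, 0.055],
    [[0, 0, 0], 0, 0.055]
  ]
}}

```text
time_s: 33.65
ee_pos: [0.6037, 0.1086, 0.156]
eef_rot: [-3.141, -0.004, -3.086]
force: [-0.7, 1.1, -1.2]
grip_width: 0.0595
grip_force: 11.8
```

```bash
python3 - <<'E'
from fit import *
o=get_obs();p=o["ee_pos"]
c=camera("side");P=cloud(c)
print(p,o["force"],cupfit(P,p,-.026,-.003),disc(c,p+[0,-.003,.032],8))
E
```

```text
[0.60372387 0.10857846 0.15601919] [-0.66844977  1.06906794 -1.22855959] (array([0.6011, 0.1073]), 126, np.float64(0.0012)) (array([0.5951, 0.1048, 0.1867]), array([-0.02, -0.04,  1.  ]), 97)
```

>>> {"name": "jog_arm", "arguments": {
  "rows": [
    [[-0.001, 0.001, 0.015], 0, 0.055],
    [[0, 0, 0.015], 0, 0.055],
    [[0, 0, 0.01], 0, 0.055],
    [[0, 0, 0.008], 0, 0.055],
    [[0, 0, 0.006], 0, 0.055],
    [[0, 0, 0.006], 0, 0.055],
    [[0, 0, 0.005], 0, 0.055],
    [[0, 0, 0], 0, 0.055],
    [[0, 0, 0], 0, 0.055]
  ]
}}

```text
time_s: 34.45
ee_pos: [0.6049, 0.1103, 0.0939]
eef_rot: [3.142, -0.0, -3.084]
force: [-0.0, -0.3, -1.1]
grip_width: 0.0603
grip_force: 11.8
```

```bash
python3 - <<'E'
from fit import *
o=get_obs();p=o["ee_pos"]
c=camera("side");P=cloud(c)
print(p,o["force"],disc(c,p+[-.005,-.003,.032],8))
E
```

```text
[0.60488661 0.11033828 0.09392214] [-0.02962911 -0.26451007 -1.05916519] (array([0.5942, 0.1069, 0.1243]), array([-0.04, -0.03,  1.  ]), 111)
```

>>> {"name": "jog_arm", "arguments": {
  "rows": [
    [[0, 0, 0.003], 0, 0.055],
    [[0, 0, 0.003], 0, 0.055],
    [[0, 0, 0.002], 0, 0.055],
    [[0, 0, 0.002], 0, 0.055],
    [[0, 0, 0], 0, 0.055],
    [[0, 0, 0], 0, 0.055]
  ]
}}

```text
time_s: 35.0
ee_pos: [0.605, 0.1102, 0.0837]
eef_rot: [-3.141, 0.0, -3.085]
force: [2.5, -1.2, -2.6]
grip_width: 0.0593
grip_force: 11.9
```

```bash
python3 - <<'E'
from fit import *
o=get_obs();p=o["ee_pos"]
c=camera("side");P=cloud(c)
print(p,o["force"],disc(c,p+[-.005,-.003,.032],8))
E
```

```text
[0.60502917 0.11021062 0.08370597] [ 2.52641871 -1.17329905 -2.55247758] (array([0.5937, 0.1065, 0.114 ]), array([-0.14, -0.04,  0.99]), 118)
```

>>> {"name": "jog_arm", "arguments": {
  "rows": [
    [[0, 0, 0.001], 0, 0.055],
    [[0, 0, 0.001], 0, 0.055],
    [[0, 0, 0], 0, 0.055],
    [[0, 0, 0], 0, 0.055]
  ]
}}

```text
time_s: 35.38
ee_pos: [0.6052, 0.1103, 0.0826]
eef_rot: [-3.142, 0.001, -3.085]
force: [0.3, -0.9, 5.6]
grip_width: 0.0591
grip_force: 11.9
```

>>> {"name": "jog_arm", "arguments": {
  "rows": [
    [[0, 0, 0], 0, 0.09],
    [[0, 0, 0], 0, 0.09],
    [[0, 0, 0], 0, 0.09],
    [[0, 0, 0], 0, 0.09],
    [[0, 0, 0], 0, 0.09],
    [[0, 0, 0], 0, 0.09],
    [[0, 0, -0.02], 0, 0.09],
    [[0, 0, -0.03], 0, 0.09],
    [[0, 0, -0.035], 0, 0.09],
    [[0, 0, 0], 0, 0.09]
  ]
}}

```text
time_s: 36.22
ee_pos: [0.6071, 0.1106, 0.1738]
eef_rot: [3.141, 0.009, -3.084]
force: [0.6, 1.0, 0.0]
grip_width: 0.0897
grip_force: 0.0
```

```bash
python3 - <<'E'
from fit import *
o=get_obs();print(o["ee_pos"])
c=camera("side");P=cloud(c)
for g in ((.595,.106,.113),(.5945,-.0026,.1107),(.617,-.1034,.11)):print(disc(c,np.array(g),11))
Pt=cloud(camera("top"))
# air: housing points & grip & clip (top and side)
for n,Q,dy in (("top",Pt,0),("side",P,0)):
    g=Q[(abs(Q[...,0]-.386)<.04)&(abs(Q[...,1]-.297)<.04)&(Q[...,2]>.042)&(Q[...,2]<.065)]
    h=Q[(abs(Q[...,0]-.43)<.12)&(abs(Q[...,1]-.31)<.06)&(Q[...,2]>.009)&(Q[...,2]<.019)]
    m=h[:,:2].mean(0);ax=np.linalg.svd(h[:,:2]-m,full_matrices=False)[2][0];s=(h[:,:2]-m)@ax
    print(n,"grip",len(g),g.mean(0).round(4),(g.min(0)/2+g.max(0)/2).round(4),"housing",len(h),m.round(4),ax.round(3),np.percentile(s,[1,99]).round(4))
E
```

```text
[0.6070843  0.11064276 0.17380415]
(array([0.598 , 0.1014, 0.1086]), array([-0.29, -0.16,  0.94]), 102)
(array([ 0.5927, -0.0029,  0.109 ]), array([-0.28, -0.2 ,  0.94]), 162)
(array([ 0.6157, -0.1048,  0.1092]), array([-0.2 , -0.06,  0.98]), 121)
top grip 41 [0.3858 0.3008 0.0528] [0.3858 0.2997 0.0519] housing 374 [0.4324 0.3123] [-0.974 -0.227] [-0.0806  0.096 ]
side grip 40 [0.3846 0.29   0.0501] [0.3855 0.2913 0.0495] housing 293 [0.4297 0.3018] [-0.967 -0.254] [-0.0822  0.0854]
```

All three cups hang (tilts about 11–20°, floors at the tips). Next is the slider: I locate the clip along the track.

```bash
python3 - <<'E'
from fit import *
a=np.radians(13.8);Y=np.array([np.cos(a),np.sin(a)]);X=np.array([np.sin(a),-np.cos(a)])
for n,c0 in (("side",(.4281,.3014)),("top",(.4249,.3106))):
    c=camera(n);im=c["image"].astype(float)
    print(n,"clip guess",w(c,277.75,209.4,z=.017).round(4)[:2] if n=="side" else "")
    if n=="side":
        for z in(.01,.02):
            q=w(c,277.75,209.4,z=z)[:2]-c0;print(z,"s",(q@Y).round(4),"o",(q@X).round(4))
    S=np.arange(-.09,.091,.004)
    print("s ",*(f"{int(s*1000):4d}" for s in S))
    for z,offs in ((.02,(.012,.016,.020,.024,.028)),(.0545,(-.006,0,.006))):
        for o in offs:
            p=[pix(c,[*(np.array(c0)+Y*s+X*o),z]) for s in S]
            m=np.array([p],np.float32)
            g=cv2.remap(im.mean(2).astype(np.float32),m[...,0],m[...,1],cv2.INTER_LINEAR)[0]
            print(z,o,*(f"{int(v):4d}" for v in g))
E
```

```text
side clip guess [0.4494 0.2774]
0.01 s 0.021 o 0.0182
0.02 s 0.0125 o 0.0327
s   -90  -86  -81  -77  -73  -69  -65  -61  -57  -53  -49  -45  -41  -37  -33  -29  -25  -21  -17  -13   -9   -5   -1    2    6   10   14   18   22   26   30   34   38   42   46   50   54   58   62   66   70   74   78   82   86   90
0.02 0.012  152  211  233  234  219  215  228  224  202  176  150  127  125  170  216  216  220  236  220  211  220  232  215  213  226  223  194  188  231  217  210  217  230  214  211  224  225  214  217  232  215  165  131   92   72   70
0.02 0.016  155  219  236  239  236  234  238  237  235  224  202  187  201  222  235  235  235  239  237  236  237  238  234  235  237  230  189  186  219  228  235  235  235  232  234  235  234  233  235  234  208  167  134   93   72   70
0.02 0.02  154  217  241  242  236  237  242  239  236  243  243  226  233  244  240  234  240  242  237  237  242  239  234  239  241  223  179  177  215  227  237  241  236  232  238  240  233  234  241  237  208  161  132   82   69   68
0.02 0.024  175  234  247  244  235  241  245  238  237  246  242  2
[... 2618 characters left out ...]
191  219  225  226  227  225  223  212  170  101   58   65  114  178  212  222  226  227  223  222  222  224  223  221  222  224  224  219  219  221  221  220  219  221  222  220  219  217  206  189  175  152  116   87
0.0545 0  121  145  196  220  226  218  203  189  184  166  122   75   52   55   90  144  175  187  187  189  184  184  186  184  183  184  186  185  185  182  184  183  182  182  183  184  185  182  181  185  189  186  176  158  121   91
0.0545 0.006  119  139  185  215  223  210  184  163  159  141   97   56   50   54   78  118  149  159  159  159  159  161  160  158  157  161  166  165  160  160  159  159  155  156  162  164  162  157  165  173  181  181  176  154  116   91
```

The clip shows at s = +23 mm along the track and the grip at −39 mm, so about 62 mm of travel is needed. I'll grip the slider block across the track.

>>> {"name": "jog_arm", "arguments": {
  "rows": [
    [[0.03, 0.0285, 0], 0, 0.09],
    [[0.03, 0.0285, 0], 0, 0.09],
    [[0.03, 0.0285, 0], 0, 0.09],
    [[0.03, 0.0285, 0], 0, 0.08],
    [[0.03, 0.0285, 0], 0, 0.08],
    [[0.03, 0.0285, 0], 0, 0.08],
    [[0.03, 0.0288, 0], 0, 0.08],
    [[0, 0, 0.02], -5.2, 0.08],
    [[0, 0, 0.02], -5.3, 0.08],
    [[0, 0, 0], 0, 0.08],
    [[0, 0, 0], 0, 0.08]
  ]
}}

```text
time_s: 37.33
ee_pos: [0.3832, 0.2973, 0.1258]
eef_rot: [-3.14, -0.003, -2.904]
force: [0.1, 0.9, 0.7]
grip_width: 0.0801
grip_force: 0.0
```

>>> {"name": "jog_arm", "arguments": {
  "rows": [
    [[-0.002, 0, 0.03], 0, 0.08],
    [[0, 0, 0.03], 0, 0.08],
    [[0, 0, 0.02], 0, 0.06],
    [[0, 0, 0.012], 0, 0.05],
    [[0, 0, 0.003], 0, 0.04],
    [[0, 0, 0], 0, 0.02],
    [[0, 0, 0], 0, 0.02],
    [[0, 0, 0], 0, 0.02],
    [[0, 0, 0], 0, 0.02],
    [[0, 0, 0], 0, 0.02],
    [[0, 0, 0], 0, 0.02],
    [[0, 0, 0], 0, 0.02]
  ],
  "squeeze": 10
}}

```text
time_s: 38.33
ee_pos: [0.3861, 0.2983, 0.0325]
eef_rot: [3.142, 0.001, -2.901]
force: [-1.0, -2.5, 7.4]
grip_width: 0.0281
grip_force: 10.0
```

>>> {"name": "jog_arm", "arguments": {
  "rows": [
    [[-0.01, 0, 0], 0, 0.02],
    [[-0.011, 0, 0], 0, 0.02],
    [[-0.011, 0, 0], 0, 0.02],
    [[-0.011, 0, 0], 0, 0.02],
    [[-0.01, 0, 0], 0, 0.02],
    [[-0.009, 0, 0], 0, 0.02],
    [[0, 0, 0], 0, 0.02],
    [[0, 0, 0], 0, 0.02],
    [[0, 0, 0], 0, 0.02]
  ],
  "squeeze": 15
}}

```text
time_s: 39.08
ee_pos: [0.4464, 0.3134, 0.0325]
eef_rot: [3.141, 0.002, -2.901]
force: [0.8, 1.1, 5.1]
grip_width: 0.028
grip_force: 15.0
```

Moved 62 mm. I release, lift and back off, then check.

>>> {"name": "jog_arm", "arguments": {
  "rows": [
    [[0, 0, 0], 0, 0.05],
    [[0, 0, 0], 0, 0.05],
    [[0, 0, 0], 0, 0.05],
    [[0, 0, 0], 0, 0.05],
    [[0, 0, 0], 0, 0.05],
    [[0, 0, -0.03], 0, 0.05],
    [[0, 0, -0.035], 0, 0.05],
    [[0, 0, -0.035], 0, 0.05],
    [[0.02, 0.03, -0.03], 0, 0.05],
    [[0.03, 0.03, 0], 0, 0.05],
    [[0.03, 0.03, 0], 0, 0.05],
    [[0.03, 0.03, 0], 0, 0.05]
  ]
}}

```text
time_s: 40.08
ee_pos: [0.314, 0.4, 0.1589]
eef_rot: [3.141, 0.001, -2.902]
force: [0.5, 1.2, -0.1]
grip_width: 0.0502
grip_force: 0.0
```

```bash
python3 - <<'E'
from fit import *
o=get_obs();print(o["ee_pos"],o["force"])
a=np.radians(13.8);Y=np.array([np.cos(a),np.sin(a)]);X=np.array([np.sin(a),-np.cos(a)])
S=np.arange(-.02,.071,.004);print(*(f"{int(round(s*1000)):4d}" for s in S))
for n,c0 in (("side",(.4281,.3014)),("top",(.4249,.3106))):
    c=camera(n);im=c["image"].astype(np.float32).mean(2);P=cloud(c)
    for z,offs in ((.02,(.02,.024,.028)),(.0545,(-.006,0,.006))):
        for o in offs:
            m=np.array([[pix(c,[*(np.array(c0)+Y*s+X*o),z]) for s in S]],np.float32)
            print(n,z,o,*(f"{int(v):4d}" for v in cv2.remap(im,m[...,0],m[...,1],cv2.INTER_LINEAR)[0]))
    g=P[(abs(P[...,0]-.446)<.04)&(abs(P[...,1]-.31)<.04)&(P[...,2]>.042)&(P[...,2]<.065)]
    if len(g):print("grip s",len(g),((g[:,:2].mean(0)-c0)@Y).round(4))
    if n=="side":
        for q in ((.597,.1014,.109),(.593,-.003,.109),(.616,-.1048,.109)):print(disc(c,np.array(q),11))
        for z in ((.058,.08),(.006,.02)):print("seater",box(P,.397,-.308,.035,*z))
        u,v=pix(c,[.396,-.3,.0]);print([w(c,q["at"][0]*560,q["at"][1]*420,z=0).round(4) for q in spot_point("mat",c)],[w(c,q["at"][0]*560,q["at"][1]*420,z=.002).round(4) for q in spot_point("seater",c)])
        print("jar",box(P,.577,.34,.04,.045,.08),"spool",box(P,.4,-.003,.03,.042,.07))
        m=(np.hypot(P[...,0]-.619,P[...,1]+.193)<.014)&(P[...,2]>.02);print("cap z",np.median(P[m][:,2]))
E
```

```text
[0.31398204 0.40000414 0.15889203] [ 0.50184512  1.23047007 -0.10215754]
 -20  -16  -12   -8   -4    0    4    8   12   16   20   24   28   32   36   40   44   48   52   56   60   64   68
side 0.02 0.02  236  232  238  239  231  233  238  234  190  160  196  216  229  238  236  228  232  238  233  228  235  237  231
side 0.02 0.024  235  232  243  239  230  235  240  220  169  148  187  210  231  243  235  226  234  240  229  226  240  237  227
side 0.02 0.028  226  226  234  231  222  228  232  196  111  153  190  204  222  231  226  217  227  229  218  219  228  226  218
side 0.0545 -0.006   97   96   97   99  103  100   72   33   30   32   34   44   68   84   92   98  107  121  133  142  146  147  146
side 0.0545 0   91   93   97  100  103   80   28   23   30   33   33   42   70   89   85   94  110  128  138  147  156  148  138
side 0.0545 0.006   79   91  101  103   85   22   18   25   34   36   36   46   82  103   94   90  109  119  149  174  162  148  121
grip s 41 0.0178
(array([0.5965, 0.0986, 0.1066]), array([-0.29, -0.3 ,  0.91]), 85)
(array([ 0.5934, -0.0025,  0.1091]), ar
[... 613 characters left out ...]
  201  196  196  198  200  197
top 0.02 0.024  164  158  155  159  162  158  153  157  160  165  177  184  174  162  151  150  157  160  154  149  153  160  154
top 0.02 0.028  125  119  120  123  126  125  120  122  124  139  170  179  158  131  116  116  121  124  121  120  122  126  122
top 0.0545 -0.006  221  223  223  219  220  221  216  190  137   80   50   56  105  167  205  217  217  218  219  219  216  217  219
top 0.0545 0  185  185  182  182  183  183  177  151   99   57   49   54   82  130  166  177  180  181  181  180  178  182  194
top 0.0545 0.006  156  157  154  157  157  156  150  131   88   54   51   58   82  121  146  150  158  162  161  158  158  165  188
grip s 41 0.0217
```

>>> {"name": "jog_arm", "arguments": {
  "rows": [
    [[0, 0, 0], 0, 0.05],
    [[0, 0, 0], 0, 0.05],
    [[0, 0, 0], 0, 0.05],
    [[0, 0, 0], 0, 0.05],
    [[0, 0, 0], 0, 0.05],
    [[0, 0, 0], 0, 0.05],
    [[0, 0, 0], 0, 0.05],
    [[0, 0, 0], 0, 0.05],
    [[0, 0, 0], 0, 0.05],
    [[0, 0, 0], 0, 0.05],
    [[0, 0, 0], 0, 0.05],
    [[0, 0, 0], 0, 0.05]
  ]
}}

```text
time_s: 41.28
ee_pos: [0.3155, 0.3995, 0.1585]
eef_rot: [3.142, 0.0, -2.901]
force: [-0.9, 0.5, 0.5]
grip_width: 0.0499
grip_force: 0.0
```

```bash
python3 - <<'E'
from fit import *
c=camera("side");P=cloud(c);t=camera("top");T=cloud(t)
for q in ((.5965,.1,.109),(.593,-.003,.109),(.616,-.1048,.109)):
    print(disc(c,np.array(q),9),disc(t,np.array(q)+[0,.005,.001],6))
tips=np.array([[.6065-.00604*i,-.1005+.1048*i,.108] for i in range(4)])
# full capped-cylinder fit per cup: union of both clouds (side y-shifted to top frame)
for i,dy in ((0,.004),(1,.004),(2,.004)):
    Q=np.vstack([P.reshape(-1,3)+[0,dy,.0013],T.reshape(-1,3)+[0,0,-.002]])
    Q=Q[(np.hypot(*(Q[:,:2]-tips[i][:2]-[.005,0]).T)<.05)&(Q[:,2]>.05)&(Q[:,2]<.135)]
    def f(v):
        n=np.array([v[3],v[4],1]);n/=np.linalg.norm(n)
        r=Q-v[:3];h=r@n;rad=np.linalg.norm(r-h[:,None]*n,axis=1)
        a=rad-.03;b=np.abs(h+.0285)-.0335+0*h   # closed bottom at +.005, mouth at -.057
        return np.where((a<0)&(b<0),np.maximum(a,b),np.hypot(np.maximum(a,0),np.maximum(b,0)))+np.where((a<0)&(b<0),0,0)
    r=least_squares(f,[*(tips[i]+[.003,0,0]),-.2,-.05],loss="soft_l1",f_scale=.002)
    print(i,len(Q),r.x.round(3),np.median(abs(r.fun)).round(4),"dist",np.linalg.norm(r.x[:3]-tips[i]).round(4))
E
```

```text
(array([0.5966, 0.1015, 0.1096]), array([-0.19, -0.19,  0.96]), 100) (array([0.5959, 0.1058, 0.1153]), array([-0.12, -0.  ,  0.99]), 78)
(array([ 0.5928, -0.0022,  0.1104]), array([-0.28, -0.05,  0.96]), 174) (array([0.5929, 0.0017, 0.1131]), array([-0.25,  0.06,  0.97]), 86)
(array([ 0.6163, -0.1047,  0.1108]), array([-0.15,  0.01,  0.99]), 113) (array([ 0.6157, -0.0975,  0.1143]), array([-0.04,  0.15,  0.99]), 80)
0 830 [ 0.621 -0.092  0.108 -0.024  0.219] 0.0012 dist 0.0169
1 741 [ 0.595  0.006  0.107 -0.277  0.018] 0.0013 dist 0.0053
2 655 [ 0.601  0.114  0.109 -0.101  0.113] 0.0014 dist 0.0083
```

```bash
python3 -c "
from station import *
print(hand_in())"
```

```text
the job is handed in; nothing more can be done
None
```

The job is handed in, though the hand-in gave no verdict. By my measurements the cap is home, all three cups present hang on their own pegs, the slider is about 2 mm from the clip, the seating tool stands on its mat, and the jar and spool are unmoved (I did not re-measure the tape measure).

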